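# Put the glass jars away in the storage bay

### The arm

A 7-joint arm with a two-finger parallel gripper is mounted at the origin on the work surface. World frame = base frame: x ahead of the robot, y to its left, z up, the work surface at z = 0. Lengths are in mm, angles in rad, forces in N, time in s.
With the tool pointing down it reaches from about 425 to 950 mm from the base axis. Payload 16.7 kg.
Tool frame: the origin (TCP) lies on the centre line of the jaws, within the pads' length; the fingertips stand 11 mm ahead of it and the grasp point (between the pads) lies 8 mm behind it (manip.finger_overhang is the distance from the TCP to the fingertips, in mm); z points along the fingers, y is the line along which they close (so a half turn about z gives the same grasp; the last joint's range is limited). The gripper opens to 94 mm and grips with 3 to 60 N. Pads are 16 mm wide; open, the fingers measure 119 mm over their backs; the gripper's body (75 mm by 177 mm) begins 78 mm behind the grasp point.
Start: joints at [-1.456, 0.426, 0.074, 1.606, -0.034, 1.111, -0.067], TCP at [176.664, 651.433, 216.467] pointing down, gripper open.
Joint ranges: [-2.85, 2.85], [-0.5, 2.14], [-1.23, 1.37], [0.21, 2.46], [-1.02, 4.16], [0.16, 2.05], [-2.73, 2.73]. Speed limits (rad/s): [1.89, 1.89, 2.39, 2.39, 3.01, 3.01, 3.01].

### API

Orientations are given as a unit quaternion [x, y, z, w].
In Python, from bench import manip, eyes, order gives the robot as it stands.
- The arm moves only by the tool arm_command, never from a script. Its argument "rows" is a list of rows, each a list of 7 numbers: the turn, a rotation vector about the tool's x, y, z in degrees, then the shift along the tool's x, y, z in m, then the opening, from 0 (shut) to 1 (fully open). A call has exactly 8 rows; each row is the pose to reach, as a shift and turn from the pose commanded when the call began, along the tool's axes at that moment; what a row does not reach only later rows make up. A row lasts 1/10 s, in which the tool goes at most 50 mm and 8.59 degrees, less where a joint would pass 70% of its speed; a pose out of reach is approached as far as the arm can. A call with a gripper value outside its range is refused whole. The fingers move at their own pace and stop on an object; "grip_force" is the grip in N (left out, the last holds). Time passes only in rows, so rows that repeat a pose let the fingers close, or fill a call up. It gives the time, the measured TCP pose, the force, the opening and the grip force at its end, in the units of the state.
- manip.get_state(): the state, without advancing time (a new reading comes with each control period).
- eyes.read_camera(name): name is "side" or "top" or "wrist"; returns (picture, depth): 400x640x3 uint8, red, green, blue; 400x640 float32, mm along the optical axis (not along the pixel's ray), 0 where there is no reading.
- eyes.calibration(name): a dict with "fx", "fy", "cx", "cy" (pixels), "T" (4x4, takes a point from camera to world coordinates); the wrist camera has in their place "hand_eye" (4x4, takes a point from camera to tool coordinates, whose origin is the TCP and whose axes are the flange's). Camera axes: x right, y down, z forward; pixel columns grow to the right and rows downward; lengths in mm; the calibration is good to about 2 mm. A picture is of the moment at which its call begins: read the wrist's pose just before it. calibration takes no time and is no camera call.
- order.job_done(): hands the job in; it is judged then, once.
The state is a dict: "t": time; "joint_pos": joint angles; "qvel": joint speeds; "joint_efforts": joint torques, N m; "ee_pos": TCP position; "eef_rot": TCP orientation; "contact_force": force on the tool from outside, world axes, zero at the start; "torque": the same for the moment, N m; "width": finger opening in mm; "finger_force": force on a finger pad.
Only numpy, scipy, OpenCV 4.12 (cv2) and the standard library are available. Lean on these libraries where they do the work, as an engineer would, in place of code of your own. Each camera call takes 0.05 s, during which the arm holds its last target. There are 200 camera calls.

### The job

Stand every square black-capped jar of coloured glass that is on the bench upright in its own pocket of the blue tray and screw each cap fully tight (clockwise, until the white line on the cap meets the mark on the jar). Only when all are loaded and tight, slide the tray along the deck into the storage bay until it is fully home against the stop, and let go of it. Leave everything else on the bench where it is.

Things in the scene. Friction and masses are not known exactly. Their poses are not given: they have to be found in the camera images.
- rack: fixed storage bay of pale wood with a grey loading deck before it; origin in the middle of the bay's mouth, at table height; x axis points into the bay. Deck top 10 mm above the table, 210 mm wide, level from 186 mm before the mouth to the bay's back. Bay 132 mm wide inside, clear roof from 106 to 112 mm above the table, stock on the roof up to 140 mm high, from 85 mm behind the mouth on.
- rack_mouth (a point): middle of the bay's mouth, on the deck (10 mm above the table); axes as the rack's. A low stop stands 130 mm behind it. Two short aluminium guides flare outwards from the mouth's sides to 26 mm before it, each ending 13 mm wider than the bay, tops 38 mm above the table.
- tray: loose blue tray, 126 x 126 mm, rim 20 mm high, floor 4 mm thick, 0.4 kg, on the deck before the bay, x axis roughly into the bay; origin: centre of its underside. A white cross 14 mm wide, 16 mm high makes four pockets of 52 x 52 mm centred at x = +-33, y = +-33 mm. Slides with about 5 N when full, more if the grip bears down on it. At the stop its origin is 67 mm behind the mouth.
- tray_handle (a point): grip point on the tray's yellow upright fin handle, at x = -124 mm, y = 0, 52 mm above the tray's underside. The fin is 10 mm thick along the tray's y, 40 mm long along its x, and rises from 12 to 64 mm above the underside; a bar 12 mm high joins it to the tray.
- jarA: square clear jar of orange glass, may be absent (None): body 44 x 44 mm, 42 mm high, then a neck 26 mm across, then a round black cap 34 mm across from 48 to 68 mm above the underside; about 0.1 kg. Origin: centre of the underside, z up. White mark on the shoulder at its -x side. It can be carried by its cap. Starts upright on the table.
- capA (a joint): angle of jarA's screw cap, rad: 0 is fully tight (hard stop; white line on the cap points to the jar's white mark); grows anticlockwise seen from above, up to 2.6. Clockwise tightens, against 0.03 N m of friction; stays where left, does not rise or come off. A jar on the bench turns along with its cap; a tray pocket holds it, after some 0.2 rad of play.
- jarB: square clear jar of green glass, may be absent (None): body 44 x 44 mm, 42 mm high, then a neck 26 mm across, then a round black cap 34 mm across from 48 to 68 mm above the underside; about 0.1 kg. Origin: centre of the underside, z up. White mark on the shoulder at its -x side. It can be carried by its cap. Starts upright on the table.
- capB (a joint): angle of jarB's screw cap, rad: 0 is fully tight (hard stop; white line on the cap points to the jar's white mark); grows anticlockwise seen from above, up to 2.6. Clockwise tightens, against 0.03 N m of friction; stays where left, does not rise or come off. A jar on the bench turns along with its cap; a tray pocket holds it, after some 0.2 rad of play.
- jarC: square clear jar of blue glass, may be absent (None): body 44 x 44 mm, 42 mm high, then a neck 26 mm across, then a round black cap 34 mm across from 48 to 68 mm above the underside; about 0.1 kg. Origin: centre of the underside, z up. White mark on the shoulder at its -x side. It can be carried by its cap. Starts upright on the table.
- capC (a joint): angle of jarC's screw cap, rad: 0 is fully tight (hard stop; white line on the cap points to the jar's white mark); grows anticlockwise seen from above, up to 2.6. Clockwise tightens, against 0.03 N m of friction; stays where left, does not rise or come off. A jar on the bench turns along with its cap; a tray pocket holds it, after some 0.2 rad of play.
- jarD: square clear jar of red glass, may be absent (None): body 44 x 44 mm, 42 mm high, then a neck 26 mm across, then a round black cap 34 mm across from 48 to 68 mm above the underside; about 0.1 kg. Origin: centre of the underside, z up. White mark on the shoulder at its -x side. It can be carried by its cap. Starts upright on the table.
- capD (a joint): angle of jarD's screw cap, rad: 0 is fully tight (hard stop; white line on the cap points to the jar's white mark); grows anticlockwise seen from above, up to 2.6. Clockwise tightens, against 0.03 N m of friction; stays where left, does not rise or come off. A jar on the bench turns along with its cap; a tray pocket holds it, after some 0.2 rad of play.
- tape: bystander: roll of paper tape, 90 mm across, 24 mm high
- fritjar: bystander: round amber jar with a white cap, 64 mm across, 90 mm high
- pliers: bystander: pliers with red grips, about 145 mm long, lying flat
- driver: bystander: screwdriver lying flat
- beaddish: bystander: white bowl, 90 mm across, 30 mm high
- can: bystander: round blue can, 76 mm across, 75 mm high

How it is judged (in metres and radians):
On the way, in this order (a step that is already met when the one before it is completed fails the run):
1. all jars stand in tray pockets with tight caps, the tray still outside the bay (x of jarA in the frame of tray between -0.06 and 0.06 m and y of jarA in the frame of tray between -0.06 and 0.06 m and z of jarA in the frame of tray between 0 and 0.009 m and angle between each of jarA, jarB, jarC, jarD's own z axis and vertical below 0.12 rad and value of joint each of capA, capB, capC, capD below 0.2 rad and x of jarB in the frame of tray between -0.06 and 0.06 m and y of jarB in the frame of tray between -0.06 and 0.06 m and z of jarB in the frame of tray between 0 and 0.009 m and x of jarC in the frame of tray between -0.06 and 0.06 m and y of jarC in the frame of tray between -0.06 and 0.06 m and z of jarC in the frame of tray between 0 and 0.009 m and x of jarD in the frame of tray between -0.06 and 0.06 m and y of jarD in the frame of tray between -0.06 and 0.06 m and z of jarD in the frame of tray between 0 and 0.009 m and x of tray in the frame of rack below -0.02 m), for 0.2 s.
2. the loaded tray is home in the bay (x of tray in the frame of rack above 0.055 m and z of tray in the frame of rack between 0.006 and 0.014 m and angle between the x axis of tray and the x axis of rack, either way round below 0.08 rad and angle between tray's own z axis and vertical below 0.05 rad), for 0.2 s.
At the end, for the whole second after the job is handed in: Every jar present stands on the tray floor in a pocket (within 0.12 rad of upright, underside under 9 mm above the tray's), its cap within 0.2 rad of tight; the tray lies flat in the bay, origin over 55 mm behind the mouth (12 mm short of home at most), square within 0.08 rad, all at rest (all of step 2 and x of jarA in the frame of tray between -0.06 and 0.06 m and y of jarA in the frame of tray between -0.06 and 0.06 m and z of jarA in the frame of tray between 0 and 0.009 m and angle between each of jarA, jarB, jarC, jarD's own z axis and vertical below 0.12 rad and value of joint each of capA, capB, capC, capD below 0.2 rad and x of jarB in the frame of tray between -0.06 and 0.06 m and y of jarB in the frame of tray between -0.06 and 0.06 m and z of jarB in the frame of tray between 0 and 0.009 m and x of jarC in the frame of tray between -0.06 and 0.06 m and y of jarC in the frame of tray between -0.06 and 0.06 m and z of jarC in the frame of tray between 0 and 0.009 m and x of jarD in the frame of tray between -0.06 and 0.06 m and y of jarD in the frame of tray between -0.06 and 0.06 m and z of jarD in the frame of tray between 0 and 0.009 m and linear speed of tray below 0.02 m/s and linear speed of each of jarA, jarB, jarC, jarD below 0.03 m/s); the robot touches nothing.
It fails at once if a bystander is pushed more than 40 mm aside (distance of any of tape, fritjar, pliers, driver, beaddish, can from where it was at the start of the episode above 0.04 m).
Of jarA, jarB, jarC, jarD only 3 to 4 are there at a start; the rules pass over those that are not, and their reading is None.
At some moment in a run one of jarA, jarB, jarC, jarD may be knocked a few centimetres aside while the robot is not near it.
It also fails if it takes over 210 s, if anything falls off the work surface, if the arm or the gripper's body presses on something with over 40 N, if the wrist force passes 120 N, or if a joint passes its speed limit or range.

## Working session

There is one attempt and no reset: what is moved stays moved. The work goes in short steps, Python scripts to look and compute and a tool call to move; the robot and the scene stay as the last step left them, time stands still between calls to the robot, and variables do not carry over. Pictures are saved under pics/ and viewed, at most 14 in all, crops included, and the job is handed in when it is done.

Besides the shell and the picture viewer there is one more tool, called after ">>>" by a JSON object that holds its "op" and its "data", one argument or row to a line. arm_command: Moves the arm, as the interface text tells. Its arguments: {"type":"object","properties":{"rows":{"type":"array","items":{"type":"array","items":{"type":"number"}}},"grip_force":{"type":"number"}},"required":["rows"]}

```bash
mkdir -p pics; ls; cat > h.py <<'E'
import numpy as np, cv2
from scipy.spatial.transform import Rotation as R
from bench import manip, eyes, order
def tcp(s=None):
    s=s or manip.get_state(); T=np.eye(4); T[:3,:3]=R.from_quat(s["eef_rot"]).as_matrix(); T[:3,3]=s["ee_pos"]; return T
def look(name):
    T=tcp(); im,d=eyes.read_camera(name); c=eyes.calibration(name)
    return im,d,c,(T@np.array(c["hand_eye"]) if name=="wrist" else np.array(c["T"]))
def ray(c,T,u,v,z):
    "pixel onto plane height z"
    r=T[:3,:3]@np.array([(u-c["cx"])/c["fx"],(v-c["cy"])/c["fy"],1]); return T[:3,3]+r*(z-T[2,3])/r[2]
def cloud(d,c,T):
    v,u=np.mgrid[:d.shape[0],:d.shape[1]]; P=np.stack([(u-c["cx"])/c["fx"]*d,(v-c["cy"])/c["fy"]*d,d],-1)
    return P@T[:3,:3].T+T[:3,3]
def save(n,im): cv2.imwrite("pics/"+n+".png",cv2.cvtColor(im,cv2.COLOR_RGB2BGR))
E
python3 - <<'E'
from h import *
for n in ("top","side"):
    im,d,c,T=look(n); save(n,im); np.savez(n+".npz",im=im,d=d,T=T,**{k:c[k] for k in("fx","fy","cx","cy")}); print(n,{k:c[k] for k in("fx","fy","cx","cy")},T.round(3).tolist())
s=manip.get_state(); print(s, manip.finger_overhang); print(tcp().round(3).tolist()); print(np.array(eyes.calibration("wrist")["hand_eye"]).round(3).tolist())
E
```

```text
pics
top {'fx': 425.52196149616213, 'fy': 425.52196149616213, 'cx': 313.75636659264796, 'cy': 201.0177359372294} [[0.039, -0.976, 0.213, 216.027], [-0.999, -0.039, 0.003, -11.056], [0.005, -0.213, -0.977, 1367.596], [0.0, 0.0, 0.0, 1.0]]
side {'fx': 471.66579591585787, 'fy': 471.66579591585787, 'cx': 323.78578328525566, 'cy': 209.09843002588855} [[0.992, -0.056, 0.113, 366.497], [-0.125, -0.519, 0.846, -1082.263], [0.012, -0.853, -0.522, 739.735], [0.0, 0.0, 0.0, 1.0]]
{'t': 0.1, 'joint_pos': array([-1.45548991,  0.42668879,  0.07384905,  1.60653533, -0.034082  ,
        1.1107978 , -0.06709516]), 'qvel': array([-2.32297771e-04, -2.18503228e-03, -1.47200023e-03, -2.10151567e-03,
       -1.50912991e-03,  6.02538438e-05, -1.46760594e-04]), 'joint_efforts': array([ 8.34203587e-03, -9.37462306e+01,  3.67696971e+00, -4.55030930e+01,
       -4.85047570e-02,  1.68910279e-02,  8.04854585e-05]), 'ee_pos': array([176.59179714, 651.0950492 , 215.83601111]), 'eef_rot': array([ 1.32024085e-01,  9.91246336e-01, -5.84429580e-04, -2.83759396e-05]), 'contact_force': array([-0.95287089, -0.14624895,  0.29295158]), 'torque': array([-0.01619608, -0.07068208, -0.02027469]), 'finger_force': 0.0, 'width': 93.87173748654877} 11.0
[[-0.965, 0.262, -0.0, 176.592], [0.262, 0.965, -0.001, 651.095], [-0.0, -0.001, -1.0, 215.836], [0.0, 0.0, 0.0, 1.0]]
[[0.0, -0.963, -0.268, 78.039], [1.0, 0.0, 0.0, -0.144], [-0.0, -0.268, 0.963, -167.018], [0.0, 0.0, 0.0, 1.0]]
```

View pics/top.png

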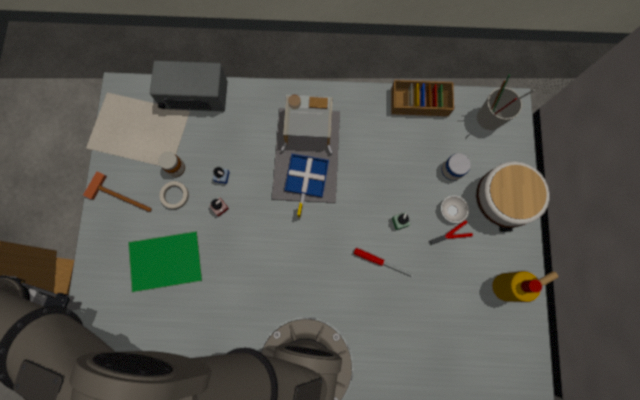

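View pics/side.png

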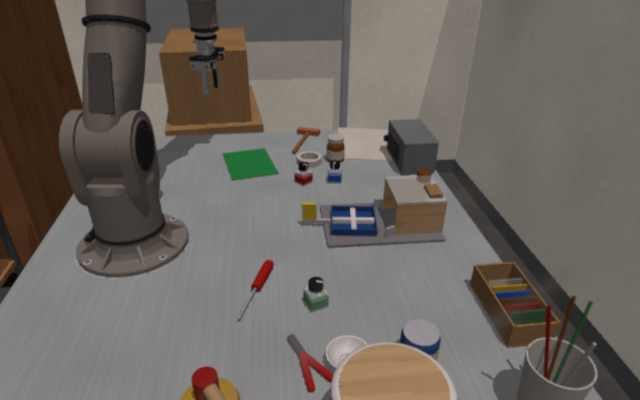

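Three jars show: blue at about (220,175), red at (218,207) and green at (401,220) in the top view. The tray is at (306,175), its yellow fin at (299,210) and the bay at (307,120). There's no orange jar in sight so far.

```bash
python3 - <<'E'
from h import *
z=np.load("top.npz"); im=z["im"]; d=z["d"]; c={k:float(z[k]) for k in("fx","fy","cx","cy")}; T=z["T"]; P=cloud(d,c,T); hsv=cv2.cvtColor(im,cv2.COLOR_RGB2HSV)
for n,(u,v) in dict(blue=(220,175),red=(218,207),green=(401,220)).items():
    S=np.s_[v-14:v+14,u-14:u+14]; p=P[S].reshape(-1,3); q=p[(p[:,2]>55)&(p[:,2]<85)]
    m=hsv[S][...,2]<45; vv,uu=np.nonzero(m)
    print(n,"captop",len(q),q.mean(0).round(1),q.ptp(0).round(1) if hasattr(q,'ptp') else np.ptp(q,0).round(1),"dark", ray(c,T,uu.mean()+u-14,vv.mean()+v-14,66).round(1), m.sum())
# tray
m=((hsv[...,0]>105)&(hsv[...,0]<130)&(hsv[...,1]>150)).astype(np.uint8); m[:, :270]=0; m[:,345:]=0; m[:140]=0;m[210:]=0
m=cv2.morphologyEx(m,cv2.MORPH_CLOSE,np.ones((5,5)))
k=max(cv2.findContours(m,0,1)[0],key=cv2.contourArea); r=cv2.minAreaRect(k); b=np.array([ray(c,T,*p,28) for p in cv2.boxPoints(r)]); print("tray",r,b.round(1).tolist(),b.mean(0).round(1)); print([np.linalg.norm(b[i]-b[i-1]).round(1) for i in range(4)], [np.degrees(np.arctan2(*(b[i]-b[i-1])[1::-1])).round(1) for i in range(4)])
y=(abs(hsv[...,0].astype(int)-26)<7)&(hsv[...,1]>140); y[:190]=0;y[225:]=0;y[:,:285]=0;y[:,315:]=0
p=P[y]; print("fin",y.sum(),p.mean(0).round(1),np.percentile(p,[5,95],0).round(1).tolist())
q=p[p[:,2]>62]; print(q.mean(0),len(q))
# roof
S=np.s_[80:150,270:345]; p=P[S].reshape(-1,3); print(np.histogram(p[:,2],bins=np.arange(-5,160,5)))
m=((P[...,2]>100)&(P[...,2]<120)).astype(np.uint8); m[:, :270]=0; m[:,345:]=0; m[:80]=0;m[160:]=0
k=max(cv2.findContours(m,0,1)[0],key=cv2.contourArea); r=cv2.minAreaRect(k); b=np.array([ray(c,T,*p,112) for p in cv2.boxPoints(r)]); print("roof",r,b.round(1).tolist(),b.mean(0).round(1))
im2=cv2.resize(im[70:230,190:430],None,fx=3.2,fy=3.2,interpolation=cv2.INTER_CUBIC); save("topcrop",im2)
E
```

```text
blue captop 94 [580.9 300.7  66.8] [34.3 31.4 20.2] dark [581.3 302.8  66. ] 45
red captop 101 [476.9 299.2  66.8] [34.6 34.4 14.4] dark [475.4 298.3  66. ] 50
green captop 100 [ 453.3 -285.3   66.5] [32.9 32.5 15.5] dark [ 452.2 -283.8   66. ] 51
tray ((293.4054260253906, 184.06756591796875), (15.617902755737305, 15.124707221984863), 9.462322235107422) [[539.8, 89.6, 28.0], [590.1, 84.2, 28.0], [583.5, 33.6, 28.0], [533.2, 39.4, 28.0]] [561.7  61.7  28. ]
[np.float64(50.7), np.float64(50.7), np.float64(51.1), np.float64(50.6)] [np.float64(82.6), np.float64(-6.1), np.float64(-97.5), np.float64(173.4)]
fin 46 [469.8  37.3  69.1] [[452.0, 32.2, 52.8], [487.2, 43.5, 75.2]]
[470.56961817  37.26951846  72.727669  ] 40
(array([1146,  800,  649,  410,   21,    6,    3,    8,   17,    7,    3,
          2,    6,    2,    5,    2,    5,    4,    1,    4,    4,   20,
        460,  944,  158,  147,   48,   10,   71,   45,    1,    0]), array([ -5,   0,   5,  10,  15,  20,  25,  30,  35,  40,  45,  50,  55,
        60,  65,  70,  75,  80,  85,  90,  95, 100, 105, 110, 115, 120,
       125, 130, 135, 140, 145, 150, 155]))
roof ((307.216064453125, 116.46267700195312), (47.184627532958984, 41.23898696899414), 2.726311206817627) [[693.5, 98.3, 112.0], [832.8, 99.6, 112.0], [831.3, -51.0, 112.0], [692.2, -49.1, 112.0]] [762.5  24.5 112. ]
```

View pics/topcrop.png

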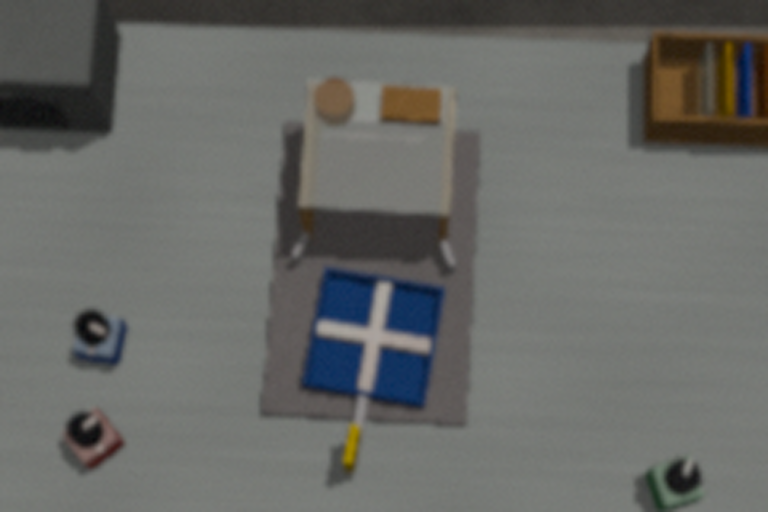

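>>> {"op": "arm_command", "data": {
  "rows": [
    [0,0,3,-0.03,-0.017,-0.004,1],
    [0,0,8,-0.07,-0.04,-0.01,1],
    [0,0,13,-0.11,-0.065,-0.015,1],
    [0,0,19,-0.15,-0.09,-0.02,1],
    [0,0,25,-0.195,-0.115,-0.025,1],
    [0,0,30,-0.24,-0.14,-0.03,1],
    [0,0,34,-0.28,-0.165,-0.03,1],
    [0,0,36,-0.32,-0.19,-0.03,1]
  ]
}}

```text
t: 0.9
ee_pos: [437.0, 382.4, 246.6]
eef_rot: [0.433, 0.901, 0.0, 0.0]
contact_force: [0.7, 0.8, 0.7]
width: 94.4
finger_force: 0.0
```

```bash
cat >> h.py <<'E'
def plan(xyz,ydir=None):
    "shift in tool axes (m) and turn about tool z (deg) to reach world xyz with tool y at angle ydir (deg, mod 360)"
    s=manip.get_state(); T=tcp(s); d=T[:3,:3].T@(np.array(xyz,float)-T[:3,3])/1000
    yd=np.degrees(np.arctan2(T[1,1],T[0,1])); a=0 if ydir is None else (yd-ydir+180)%360-180
    tilt=T[:3,:3].T@np.array([0,0,-1])
    print("t",round(s["t"],2),"tcp",T[:3,3].round(1),"ydir",round(yd,1),"tilt_rv_deg",np.degrees([-tilt[1],tilt[0]]).round(2),"shift",d.round(4),"turn",round(a,1),"j",s["joint_pos"].round(2),"F",s["contact_force"].round(1),"M",s["torque"].round(2),"w",round(s["width"],1),"ff",round(s["finger_force"],1))
E
python3 -c "
from h import *
plan((505,290,270),30)"
```

```text
t 0.9 tcp [437.  382.4 246.6] ydir 38.6 tilt_rv_deg [ 0.01 -0.  ] shift [-0.1147 -0.0046 -0.0234] turn 8.6 j [-1.1   0.25  0.33  1.8  -0.09  1.1  -0.07] F [0.7 0.8 0.7] M [-0.07 -0.01  0.01] w 94.4 ff 0.0
```

>>> {"op": "arm_command", "data": {
  "rows": [
    [0,0,2,-0.02,-0.001,-0.004,1],
    [0,0,4,-0.05,-0.002,-0.01,1],
    [0,0,6,-0.08,-0.003,-0.015,1],
    [0,0,8,-0.1,-0.004,-0.02,1],
    [0,0,8.6,-0.115,-0.005,-0.023,1],
    [0,0,8.6,-0.115,-0.005,-0.023,1],
    [0,0,8.6,-0.115,-0.005,-0.023,1],
    [0,0,8.6,-0.115,-0.005,-0.023,1]
  ]
}}

```text
t: 1.7
ee_pos: [503.1, 292.8, 269.1]
eef_rot: [0.497, 0.868, -0.0, -0.0]
contact_force: [0.7, 0.4, 0.1]
width: 93.9
finger_force: 0.0
```

```bash
python3 - <<'E'
from h import *
im,d,c,T=look("wrist"); print(c["fx"],c["cx"],c["cy"]); save("w1",im); np.savez("w1.npz",im=im,d=d,T=T,**{k:c[k] for k in("fx","fy","cx","cy")})
im,d,c,T=look("top"); save("top2",im)
E
```

```text
353.2244219684519 319.0604919663807 195.58350853213008
```

View pics/w1.png

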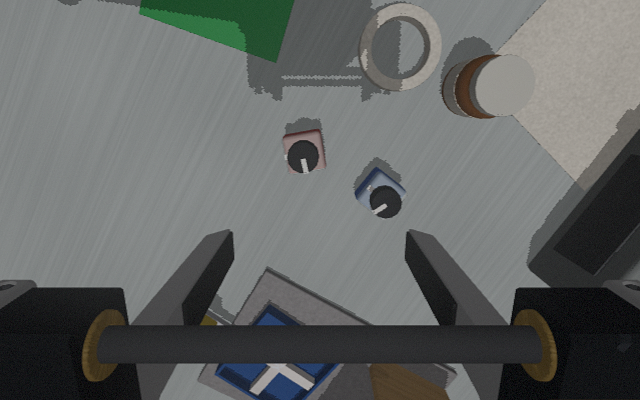

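View pics/top2.png

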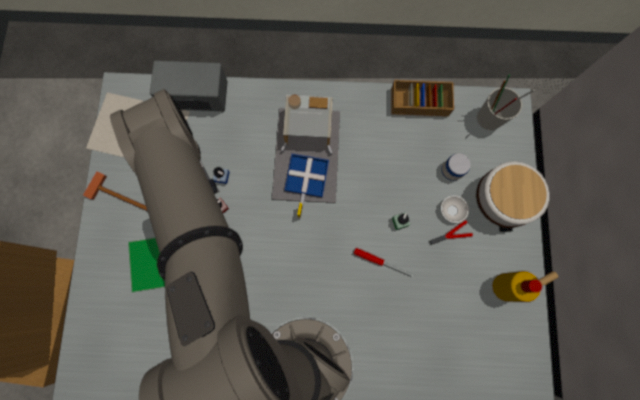

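```bash
cat >> h.py <<'E'
def load(f):
    z=np.load(f); return z["im"],z["d"],{k:float(z[k]) for k in("fx","fy","cx","cy")},z["T"]
def rect(im,c,T,x,y,z=55,half=45,s=6):
    "ortho view of plane z about x,y: right=+y... col->+x world, row-> -y world; s px/mm"
    n=int(2*half*s); g=(np.arange(n)+.5)/s-half; X,Y=np.meshgrid(x+g,y-g); P=np.stack([X,Y,np.full_like(X,z)],-1)
    q=(P-T[:3,3])@T[:3,:3]; return cv2.remap(im,(c["fx"]*q[...,0]/q[...,2]+c["cx"]).astype(np.float32),(c["fy"]*q[...,1]/q[...,2]+c["cy"]).astype(np.float32),cv2.INTER_CUBIC)
E
python3 - <<'E'
from h import *
im,d,c,T=load("w1.npz"); P=cloud(d,c,T)
o=[]
for n,(u,v) in dict(red=(302,156),blue=(385,201)).items():
    p=P[v-25:v+25,u-25:u+25].reshape(-1,3); q=p[(p[:,2]>60)&(p[:,2]<75)]; a=np.median(q,0)
    m=(q.max(0)+q.min(0))/2; print(n,q.mean(0).round(1),m.round(1),np.ptp(q,0).round(1),len(q), ray(c,T,u,v,68).round(1))
    o.append(rect(im,c,T,q[:,0].mean(),q[:,1].mean(),z=42,half=40,s=5))
p=P[60:85,250:420].reshape(-1,3);print(np.median(p,0))
save("w1c",np.hstack(o))
E
```

```text
red [479.3 299.6  66.7] [479.3 299.2  64.8] [33.4 33.1  9.2] 798 [478.  299.9  68. ]
blue [582.6 301.5  66.5] [583.6 301.1  64.6] [33.2 33.3  9.1] 742 [580.1 302.7  68. ]
[464.26650129 393.80680656  -1.03361212]
```

View pics/w1c.png

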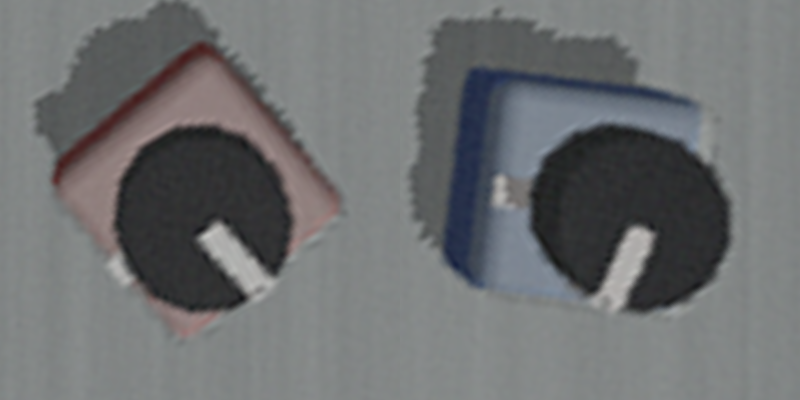

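Wrist crop: the red jar has its mark lower-left and its cap line lower-right, so its cap is about 1.5 rad open and it's yawed about 43°. The blue jar has its mark at left and its line lower-left, so its cap is about 1.25 rad open and it's yawed about -6°. Neither camera shows an orange jar. Next I'll look at the tray and bay from above.

```bash
python3 -c "
from h import *
plan((600,-20,265),5)"
```

```text
t 1.8 tcp [503.3 292.5 269.2] ydir 30.3 tilt_rv_deg [-0.03 -0.01] shift [-0.3186 -0.0743  0.0042] turn 25.3 j [-0.98  0.24  0.41  1.78 -0.1   1.15 -0.  ] F [-0.5  0.5  0.6] M [-0.05  0.05 -0.06] w 94.3 ff 0.0
```

>>> {"op": "arm_command", "data": {
  "rows": [
    [0,0,2,-0.03,-0.007,0,1],
    [0,0,6,-0.075,-0.017,0,1],
    [0,0,10,-0.12,-0.028,0,1],
    [0,0,14,-0.165,-0.038,0,1],
    [0,0,18,-0.21,-0.05,0,1],
    [0,0,22,-0.255,-0.06,0,1],
    [0,0,24,-0.295,-0.069,0.002,1],
    [0,0,25.3,-0.319,-0.074,0.004,1]
  ]
}}

```text
t: 2.6
ee_pos: [601.0, -24.1, 265.5]
eef_rot: [0.677, 0.736, -0.0, 0.0]
contact_force: [-0.4, 0.0, 0.4]
width: 94.1
finger_force: 0.0
```

>>> {"op": "arm_command", "data": {
  "rows": [
    [0,0,0,0,0,0,0.6],
    [0,0,0,0,0,0,0.6],
    [0,0,0,0,0,0,0.6],
    [0,0,0,0,0,0,0.6],
    [0,0,0,0,0,0,0.6],
    [0,0,0,0,0,0,0.6],
    [0,0,0,0,0,0,0.6],
    [0,0,0,0,0,0,0.6]
  ]
}}

```text
t: 3.4
ee_pos: [600.6, -21.2, 265.5]
eef_rot: [0.676, 0.737, 0.0, 0.0]
contact_force: [0.1, -1.1, 0.3]
width: 56.3
finger_force: 0.0
```

```bash
python3 - <<'E'
from h import *
plan((505,300,200),30)
im,d,c,T=look("wrist"); np.savez("w2.npz",im=im,d=d,T=T,**{k:c[k] for k in("fx","fy","cx","cy")})
save("w2",np.vstack([im[:, :]])); 
E
```

```text
t 3.4 tcp [600.6 -21.2 265.5] ydir 4.9 tilt_rv_deg [ 0. -0.] shift [ 0.3283 -0.0676  0.0655] turn -25.1 j [-0.58  0.3   0.64  1.75 -0.2   1.15  0.2 ] F [ 0.1 -1.1  0.3] M [-0.05  0.08  0.  ] w 56.3 ff 0.0
```

View pics/w2.png

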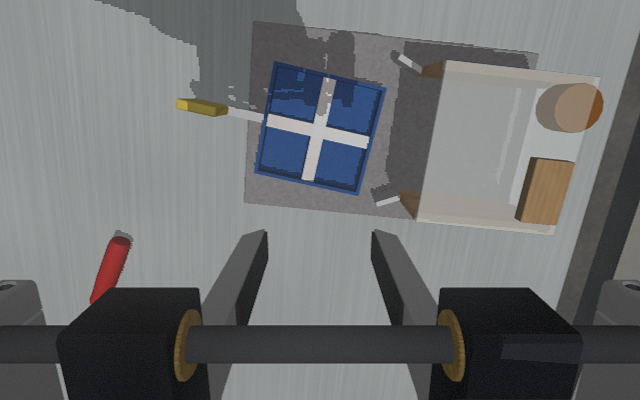

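The tray's rim corners are at about (274,62), (386,88), (359,195) and (254,173), with the fin at (202,106). The bay roof's front edge runs from (447,60) to (416,220), and the deck's front edge from (253,21) to (244,203).

```bash
python3 - <<'E'
from h import *
im,d,c,T=load("w2.npz"); P=cloud(d,c,T); hsv=cv2.cvtColor(im,cv2.COLOR_RGB2HSV)
m=((hsv[...,0]>100)&(hsv[...,0]<130)&(hsv[...,1]>110)).astype(np.uint8); m[:, :235]=0; m[:,400:]=0; m[210:]=0
m=cv2.morphologyEx(m,cv2.MORPH_OPEN,np.ones((3,3)))
pts=np.vstack([k for k in cv2.findContours(m,0,1)[0] if cv2.contourArea(k)>100])[:,0]
W=np.array([ray(c,T,u,v,30)[:2] for u,v in pts],np.float32); r=cv2.minAreaRect(W); print("tray rim rect",r, cv2.boxPoints(r).round(1).tolist())
y=(abs(hsv[...,0].astype(int)-26)<7)&(hsv[...,1]>140); y[:90]=0;y[125:]=0;y[:,:170]=0;y[:,240:]=0
p=P[y]; q=p[abs(p[:,2]-74)<5]; print("fin top",len(q),q.mean(0).round(1),np.ptp(q,0)); r=cv2.minAreaRect(q[:,:2].astype(np.float32)); print(r)
for n,u,v,z in (("roofL",447,60,112),("roofR",416,220,112),("roofbackL",600,77,112),("deck",253,21,10),("deck",244,203,10),("deckBL",538,54,10),("gL",400,55,38),("gR",378,202,38)): print(n,ray(c,T,u,v,z).round(1))
# line fits: roof front edge from depth
m=((P[...,2]>103)&(P[...,2]<118))
E=[]
for v in range(75,205,4):
    u=np.nonzero(m[v,395:470])[0]
    if len(u): E.append(ray(c,T,395+u[0]-.5,v,112)[:2])
E=np.array(E); vx,vy,x0,y0=cv2.fitLine(E.astype(np.float32),cv2.DIST_HUBER,0,.01,.01).ravel(); print("front edge",x0,y0,np.degrees(np.arctan2(vy,vx)))
print("deck z",np.median(P[120:180,395:410,2]), "floor table", np.median(P[150:250,100:200,2]))
E
```

```text
tray rim rect ((595.5211791992188, 19.693946838378906), (125.35089874267578, 124.49878692626953), 82.09909057617188) [[525.2000122070312, -33.79999923706055], [648.5999755859375, -50.900001525878906], [665.7999877929688, 73.19999694824219], [542.5, 90.30000305175781]]
fin top 362 [473.1  36.6  72.6] [39.16509186 12.93619446  5.39561957]
((473.4665832519531, 36.58837127685547), (9.566415786743164, 39.164024353027344), 82.52661895751953)
roofL [699.7  96.4 112. ]
roofR [696.3 -48.6 112. ]
roofbackL [833.6  94.1 112. ]
deck [515.1 130.3  10. ]
deck [511.4 -78.2  10. ]
deckBL [833.6 124.1  10. ]
gL [674.3 106.2  38. ]
gR [672.4 -54.6  38. ]
front edge 696.48517 35.842007 88.94868
deck z 8.837787229081897 floor table -1.2972852089755804
```

```bash
cat >> h.py <<'E'
def cap(im,c,T,x,y,z=68,half=30,s=5):
    "centre of the dark cap disc near x,y on plane z: (xy, diameters, white-line dir deg)"
    o=rect(im,c,T,x,y,z,half,s); h=cv2.cvtColor(o,cv2.COLOR_RGB2HSV); n=len(o)
    m=(h[...,2]<75).astype(np.uint8); m=cv2.morphologyEx(cv2.morphologyEx(m,cv2.MORPH_OPEN,np.ones((9,9))),cv2.MORPH_CLOSE,np.ones((9,9)))
    k=min((k for k in cv2.findContours(m,0,1)[0] if cv2.contourArea(k)>200*s*s*.5),key=lambda k:np.linalg.norm(k[:,0].mean(0)-n/2))
    (cx,cy),r=cv2.minEnclosingCircle(k); px=lambda u,v:np.array([x+u/s-half,y-v/s+half])
    w=(h[...,2]>120)&(h[...,1]<50); v,u=np.nonzero(w); i=np.hypot(u-cx,v-cy)<14*s
    a=np.degrees(np.arctan2(-(v[i].mean()-cy),u[i].mean()-cx)) if i.sum()>20 else None
    return px(cx,cy).round(1),round(2*r/s,1),a,i.sum(),o
E
python3 - <<'E'
from h import *
im,d,c,T=load("w1.npz")
for n,x,y in(("red",479,300),("blue",582,302)): print(n,*cap(im,c,T,x,y)[:4])
plan((582,302,120),65)
E
```

```text
red [478.8 300.2] 35.2 -53.12203321329416 1516
blue [580.1 302.2] 38.2 -90.01099249729879 1591
t 3.45 tcp [600.6 -21.3 265.5] ydir 4.9 tilt_rv_deg [-0.  0.] shift [0.3237 0.0092 0.1455] turn -60.1 j [-0.58  0.3   0.64  1.75 -0.2   1.15  0.2 ] F [ 0.1 -0.5  0.5] M [-0.12  0.01  0.04] w 56.5 ff 0.0
```

>>> {"op": "arm_command", "data": {
  "rows": [
    [0,0,-4,0.02,0,0.0,0.6],
    [0,0,-12,0.065,0.001,0.0,0.6],
    [0,0,-20,0.11,0.002,0.0,0.6],
    [0,0,-28,0.16,0.004,0.0,0.6],
    [0,0,-36,0.205,0.005,0.02,0.6],
    [0,0,-44,0.25,0.007,0.04,0.6],
    [0,0,-52,0.29,0.008,0.06,0.6],
    [0,0,-60,0.323,0.009,0.08,0.6]
  ]
}}

```text
t: 4.25
ee_pos: [580.6, 304.9, 184.6]
eef_rot: [0.212, 0.977, 0.0, -0.0]
contact_force: [0.0, -1.1, 0.1]
width: 56.4
finger_force: 0.0
```

>>> {"op": "arm_command", "data": {
  "rows": [
    [0,0,0,0,0,0.02,0.6],
    [0,0,0,0,0,0.04,0.6],
    [0,0,0,0,0,0.055,0.6],
    [0,0,0,0,0,0.065,0.6],
    [0,0,0,0,0,0.065,0.6],
    [0,0,0,0,0,0.065,0.6],
    [0,0,0,0,0,0.065,0.6],
    [0,0,0,0,0,0.065,0.6]
  ]
}}

```text
t: 5.05
ee_pos: [582.3, 301.4, 121.3]
eef_rot: [0.217, 0.976, 0.0, 0.0]
contact_force: [-0.3, 0.2, -0.0]
width: 56.5
finger_force: 0.0
```

```bash
python3 - <<'E'
from h import *
plan((582,301.3,57),65)
im,d,c,T=look("wrist"); r=cap(im,c,T,582,302); print(r[:4]); save("w3c",np.hstack([rect(im,c,T,582,302,68,40,5),rect(im,c,T,582,302,42,40,5)]))
P=cloud(d,c,T); p=P.reshape(-1,3); q=p[(np.hypot(p[:,0]-582,p[:,1]-302)<26)&(abs(p[:,2]-68)<5)]; print(q.mean(0),(q.max(0)+q.min(0))/2,np.ptp(q,0),len(q))
E
```

```text
t 5.05 tcp [582.3 301.4 121.3] ydir 64.9 tilt_rv_deg [0.06 0.03] shift [ 0.0002 -0.0003  0.0643] turn -0.1 j [-0.79  0.5   0.29  1.75 -0.17  0.92  0.7 ] F [-0.3  0.2 -0. ] M [-0.03  0.02  0.04] w 56.5 ff 0.0
(array([580.4, 301.8]), 37.3, np.float64(-92.67719710856258), np.int64(1698))
[582.50174687 301.17072624  66.76226321] [583.21818091 300.92086135  66.27886741] [32.99696958 33.59968298  6.54331144] 1908
```

View pics/w3c.png

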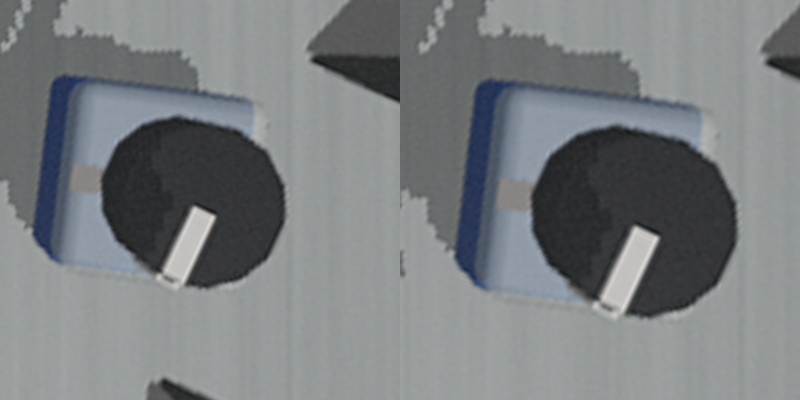

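The blue jar's edges give a yaw of -7.8°, which matches the tray. Its cap line is at -117° and its mark at 172°, so there are about 70° left to turn. The jaws are centred on it, so I'll grasp.

>>> {"op": "arm_command", "data": {
  "rows": [
    [0,0,0,0,0,0.015,0.6],
    [0,0,0,0,0,0.03,0.6],
    [0,0,0,0,0,0.045,0.6],
    [0,0,0,0,0,0.056,0.6],
    [0,0,0,0,0,0.062,0.6],
    [0,0,0,0,0,0.064,0.6],
    [0,0,0,0,0,0.064,0.6],
    [0,0,0,0,0,0.064,0.4]
  ],
  "grip_force": 20
}}

```text
t: 5.9
ee_pos: [582.2, 301.4, 56.9]
eef_rot: [0.217, 0.976, 0.0, 0.0]
contact_force: [-0.1, 0.1, 0.6]
width: 51.6
finger_force: 0.0
```

>>> {"op": "arm_command", "data": {
  "rows": [
    [0,0,0,0,0,0,0.3],
    [0,0,0,0,0,0,0.3],
    [0,0,0,0,0,0,0.3],
    [0,0,0,0,0,0,0.3],
    [0,0,0,0,0,0,0.3],
    [0,0,0,0,0,-0.01,0.3],
    [0,0,0,0,0,-0.025,0.3],
    [0,0,0,0,0,-0.05,0.3]
  ]
}}

```text
t: 6.7
ee_pos: [581.2, 300.8, 106.8]
eef_rot: [0.217, 0.976, -0.001, -0.001]
contact_force: [0.8, -0.4, -0.6]
width: 33.5
finger_force: 20.0
```

```bash
python3 -c "
from h import *
plan((632.7,47.9,125),65)"
```

```text
t 6.7 tcp [581.2 300.8 106.8] ydir 64.9 tilt_rv_deg [-0.1  -0.05] shift [-0.1538 -0.2073 -0.018 ] turn -0.1 j [-0.79  0.52  0.28  1.76 -0.18  0.89  0.71] F [ 0.8 -0.4 -0.6] M [ 0.03 -0.02 -0.01] w 33.5 ff 20.0
```

>>> {"op": "arm_command", "data": {
  "rows": [
    [0,0,0,-0.01,-0.014,-0.015,0.3],
    [0,0,0,-0.03,-0.04,-0.022,0.3],
    [0,0,0,-0.055,-0.074,-0.022,0.3],
    [0,0,0,-0.08,-0.108,-0.022,0.3],
    [0,0,0,-0.105,-0.142,-0.022,0.3],
    [0,0,0,-0.13,-0.175,-0.02,0.3],
    [0,0,0,-0.148,-0.199,-0.02,0.3],
    [0,0,0,-0.154,-0.207,-0.02,0.3]
  ]
}}

```text
t: 7.5
ee_pos: [633.9, 43.0, 127.5]
eef_rot: [0.22, 0.976, -0.001, 0.001]
contact_force: [0.0, 0.2, -1.8]
width: 33.7
finger_force: 20.0
```

>>> {"op": "arm_command", "data": {
  "rows": [
    [0,0,0,0,0,0,0.3],
    [0,0,0,0,0,0,0.3],
    [0,0,0,0,0,0,0.3],
    [0,0,0,0,0,0,0.3],
    [0,0,0,0,0,0,0.3],
    [0,0,0,0,0,0,0.3],
    [0,0,0,0,0,0,0.3],
    [0,0,0,0,0,0,0.3]
  ]
}}

```text
t: 8.3
ee_pos: [633.6, 48.6, 126.4]
eef_rot: [0.217, 0.976, -0.0, -0.0]
contact_force: [0.3, -0.1, -0.1]
width: 33.5
finger_force: 20.0
```

```bash
python3 - <<'E'
from h import *
plan((632.7,47.9,71),65)
im,d,c,T=look("wrist"); save("w4",im)
E
```

```text
t 8.3 tcp [633.6  48.6 126.4] ydir 64.9 tilt_rv_deg [-0.01 -0.01] shift [ 0.0005 -0.001   0.0554] turn -0.1 j [-0.43  0.47  0.33  1.79 -0.19  0.91  1.12] F [ 0.3 -0.1 -0.1] M [-0.03 -0.02 -0.03] w 33.5 ff 20.0
```

View pics/w4.png

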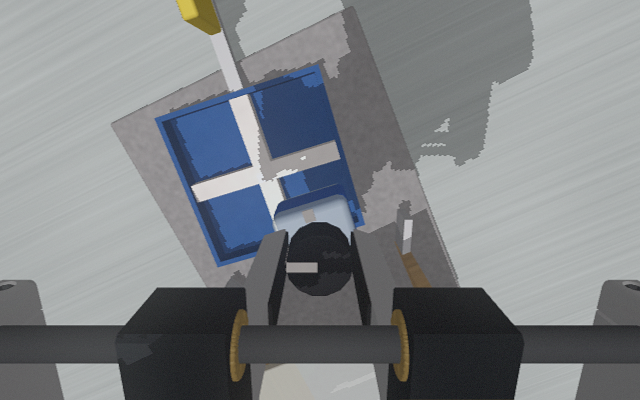

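The blue jar hangs square over its pocket, with the jar face at about (315,215) lying between the tray's rim and the cross. I'll lower it.

>>> {"op": "arm_command", "data": {
  "rows": [
    [0,0,0,0.0005,-0.001,0.01,0.3],
    [0,0,0,0.0005,-0.001,0.022,0.3],
    [0,0,0,0.0005,-0.001,0.034,0.3],
    [0,0,0,0.0005,-0.001,0.043,0.3],
    [0,0,0,0.0005,-0.001,0.05,0.3],
    [0,0,0,0.0005,-0.001,0.053,0.3],
    [0,0,0,0.0005,-0.001,0.0545,0.3],
    [0,0,0,0.0005,-0.001,0.0545,0.3]
  ]
}}

```text
t: 9.15
ee_pos: [632.8, 47.8, 72.0]
eef_rot: [0.217, 0.976, 0.0, 0.0]
contact_force: [-0.7, -0.3, -0.6]
width: 33.3
finger_force: 20.0
```

```bash
python3 -c "
from h import *
plan((632.7,47.9,71),65)"
```

```text
t 9.15 tcp [632.8  47.8  72. ] ydir 64.9 tilt_rv_deg [0.   0.01] shift [ 0.0002 -0.      0.001 ] turn -0.1 j [-0.41  0.53  0.31  1.83 -0.22  0.81  1.14] F [-0.7 -0.3 -0.6] M [-0.02  0.    0.03] w 33.3 ff 20.0
```

>>> {"op": "arm_command", "data": {
  "rows": [
    [0,0,4,0,0,0.001,0.3],
    [0,0,12,0,0,0.001,0.3],
    [0,0,20,0,0,0.001,0.3],
    [0,0,28,0,0,0.001,0.3],
    [0,0,36,0,0,0.001,0.3],
    [0,0,44,0,0,0.001,0.3],
    [0,0,52,0,0,0.001,0.3],
    [0,0,60,0,0,0.001,0.3]
  ],
  "grip_force": 8
}}

```text
t: 9.95
ee_pos: [633.3, 48.2, 71.6]
eef_rot: [0.678, 0.735, 0.001, 0.0]
contact_force: [0.8, 1.1, -0.0]
width: 34.0
finger_force: 8.0
```

```bash
python3 -c "
from h import *
plan((632.7,47.9,71),65)"
```

```text
t 9.95 tcp [633.3  48.2  71.6] ydir 4.6 tilt_rv_deg [ 0.08 -0.03] shift [-0.0003 -0.0007  0.0006] turn -60.4 j [-0.6   0.59  0.58  1.84 -0.42  0.84  0.27] F [ 0.8  1.1 -0. ] M [ 0.13 -0.29 -0.01] w 34.0 ff 8.0
```

>>> {"op": "arm_command", "data": {
  "rows": [
    [0,0,2,0,0,0,0.3],
    [0,0,4,0,0,0,0.3],
    [0,0,6,0,0,0,0.3],
    [0,0,8,0,0,0,0.3],
    [0,0,10,0,0,0,0.3],
    [0,0,12,0,0,0,0.3],
    [0,0,14,0,0,0,0.3],
    [0,0,14,0,0,0,0.3]
  ]
}}

```text
t: 10.75
ee_pos: [633.1, 47.9, 71.2]
eef_rot: [0.761, 0.648, 0.0, 0.0]
contact_force: [4.4, 1.9, 4.2]
width: 33.9
finger_force: 8.0
```

```bash
python3 -c "
from h import *
plan((632.7,47.9,71),65)"
```

```text
t 10.75 tcp [633.1  47.9  71.2] ydir -9.2 tilt_rv_deg [0.04 0.  ] shift [-0.     -0.0004  0.0002] turn -74.2 j [-0.64  0.61  0.64  1.84 -0.47  0.85  0.07] F [4.4 1.9 4.2] M [ 0.41 -0.98 -0.  ] w 33.9 ff 8.0
```

>>> {"op": "arm_command", "data": {
  "rows": [
    [0,0,1.5,0,0,0,0.3],
    [0,0,3,0,0,0,0.3],
    [0,0,4.5,0,0,0,0.3],
    [0,0,6,0,0,0,0.3],
    [0,0,7.5,0,0,0,0.3],
    [0,0,9,0,0,0,0.3],
    [0,0,9,0,0,0,0.3],
    [0,0,9,0,0,0,0.3]
  ]
}}

```text
t: 11.55
ee_pos: [633.1, 47.7, 71.2]
eef_rot: [0.81, 0.587, 0.0, 0.0]
contact_force: [5.6, 1.5, 5.4]
width: 33.6
finger_force: 8.0
```

```bash
python3 - <<'E'
from h import *
plan((632.7,47.9,125),5)
im,d,c,T=look("wrist"); r=cap(im,c,T,632.7,47.9,82); print(r[:4]); save("w5",np.hstack([im[60:340,150:490],rect(im,c,T,620,47.9,82,35,4)]))
E
```

```text
t 11.55 tcp [633.1  47.7  71.2] ydir -18.1 tilt_rv_deg [ 0.03 -0.  ] shift [ 0.     -0.0004 -0.0538] turn -23.1 j [-0.67  0.62  0.68  1.85 -0.5   0.86 -0.06] F [5.6 1.5 5.4] M [ 0.32 -1.18  0.03] w 33.6 ff 8.0
(array([629.9,  39.9]), 60.3, np.float64(128.17433324498114), np.int64(1754))
```

View pics/w5.png

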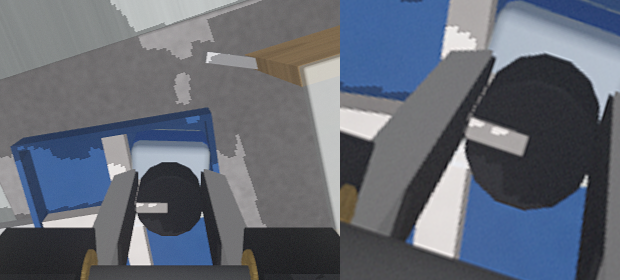

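The jar has taken up its play, now yawed about -19° with its mark near 161°. The cap line is near 165°, so it's essentially tight. I'll nudge it a few more degrees, release and rise.

>>> {"op": "arm_command", "data": {
  "rows": [
    [0,0,2,0,0,0,0.3],
    [0,0,4,0,0,0,0.3],
    [0,0,6,0,0,0,0.3],
    [0,0,6,0,0,0,0.3],
    [0,0,6,0,0,0,0.48],
    [0,0,6,0,0,0,0.48],
    [0,0,6,0,0,0,0.48],
    [0,0,6,0,0,0,0.48]
  ]
}}

```text
t: 12.4
ee_pos: [632.4, 47.8, 70.8]
eef_rot: [0.839, 0.544, -0.0, -0.0]
contact_force: [0.5, -0.2, -0.6]
width: 44.9
finger_force: 0.0
```

>>> {"op": "arm_command", "data": {
  "rows": [
    [0,0,0,0,0,-0.01,0.48],
    [0,0,0,0,0,-0.03,0.48],
    [0,0,0,0,0,-0.06,0.48],
    [0,0,-8,0,0,-0.1,0.6],
    [0,0,-16,0,0,-0.13,0.6],
    [0,0,-24,0,0,-0.15,0.6],
    [0,0,-24,0,0,-0.15,0.6],
    [0,0,-24,0,0,-0.15,0.6]
  ]
}}

```text
t: 13.2
ee_pos: [632.7, 47.7, 221.4]
eef_rot: [0.708, 0.706, 0.0, -0.0]
contact_force: [-0.5, -0.6, -0.7]
width: 56.2
finger_force: 0.0
```

```bash
python3 - <<'E'
from h import *
plan((479.3,299.8,125),35)
im,d,c,T=look("wrist"); np.savez("w6.npz",im=im,d=d,T=T,**{k:c[k] for k in("fx","fy","cx","cy")}); r=cap(im,c,T,632.7,47.9,82); print(r[:4]); save("w6",np.hstack([cv2.resize(im,(480,300)),rect(im,c,T,620,47.9,82,37.5,4)]))
E
```

```text
t 13.2 tcp [632.7  47.7 221.4] ydir -0.2 tilt_rv_deg [ 0.03 -0.04] shift [ 0.2514 -0.1544  0.0965] turn -35.2 j [-0.71  0.43  0.73  1.73 -0.32  1.1   0.11] F [-0.5 -0.6 -0.7] M [-0.08  0.06  0.01] w 56.2 ff 0.0
(array([631.3,  48.4]), 36.0, np.float64(175.27371380901792), np.int64(1905))
```

View pics/w6.png

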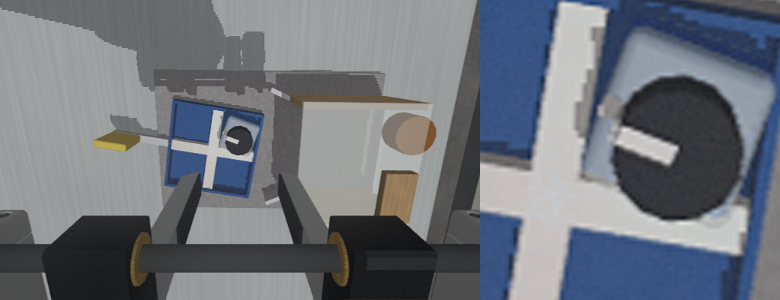

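The blue jar is in and its cap line meets the mark. Next is the red jar: first a nadir view from (524,236,200), measured numerically.

```bash
cat >> h.py <<'E'
def tray(im,c,T,x=595.5,y=19.7):
    o=rect(im,c,T,x,y,30,90,4); h=cv2.cvtColor(o,cv2.COLOR_RGB2HSV); m=((h[...,0]>100)&(h[...,0]<130)&(h[...,1]>150)).astype(np.uint8); m=cv2.morphologyEx(m,cv2.MORPH_OPEN,np.ones((5,5)))
    pts=np.vstack([k for k in cv2.findContours(m,0,1)[0] if cv2.contourArea(k)>300])[:,0]; (cx,cy),wh,a=cv2.minAreaRect(pts.astype(np.float32))
    a=-a; a=(a+45)%90-45; return (round(x+cx/4-90,1),round(y-cy/4+90,1)),np.array(wh)/4,round(a,1)
def body(im,c,T,x,y,hues,z=42,smin=30):
    "square body by colour on plane z -> centre, size, yaw mod 90"
    o=rect(im,c,T,x,y,z,45,5); h=cv2.cvtColor(o,cv2.COLOR_RGB2HSV); H=h[...,0].astype(int); m=np.zeros(H.shape,np.uint8)
    for a,b in hues: m|=((H>=a)&(H<=b)&(h[...,1]>smin)&(h[...,2]>60)).astype(np.uint8)
    m=cv2.morphologyEx(m,cv2.MORPH_OPEN,np.ones((5,5))); k=[k for k in cv2.findContours(m,0,1)[0] if cv2.contourArea(k)>200]
    (cx,cy),wh,a=cv2.minAreaRect(np.vstack(k)); return (round(x+cx/5-45,1),round(y-cy/5+45,1)),np.array(wh).round(0)/5,round(-a%90,1),o
E
python3 - <<'E'
from h import *
print(tray(*[load("w6.npz")[i] for i in (0,2,3)]), tray(*[load("w2.npz")[i] for i in (0,2,3)]))
plan((524,236,200),35)
E
```

```text
Traceback (most recent call last):
  File "h.py", line 39, in tray
    pts=np.vstack([k for k in cv2.findContours(m,0,1)[0] if cv2.contourArea(k)>300])[:,0]; (cx,cy),wh,a=cv2.minAreaRect(pts.astype(np.float32))
        ~~~~~~~~~^^^^^^^^^^^^^^^^^^^^^^^^^^^^^^^^^^^^^^^^^^^^^^^^^^^^^^^^^^^^^^^^^^^
ValueError: need at least one array to concatenate
```

```bash
sed -i 's/h\[...,1\]>150/h[...,1]>115/' h.py
python3 - <<'E'
from h import *
for f in("w6.npz","w2.npz"):
    im,d,c,T=load(f); print(tray(im,c,T))
plan((524,236,200),35)
E
```

```text
((594.2, 20.5), array([124.82273102, 127.25237274]), -9.7)
((595.3, 19.7), array([125.01127625, 125.36846924]), -7.8)
t 13.25 tcp [632.3  47.8 220.6] ydir -0.2 tilt_rv_deg [-0.04 -0.01] shift [ 0.1878 -0.1091  0.0207] turn -35.2 j [-0.71  0.43  0.73  1.73 -0.32  1.1   0.11] F [-0.6 -0.1 -1. ] M [-0.08  0.03 -0.  ] w 56.4 ff 0.0
```

>>> {"op": "arm_command", "data": {
  "rows": [
    [0,0,-4,0.015,-0.009,0,0.6],
    [0,0,-9,0.045,-0.026,0.003,0.6],
    [0,0,-14,0.08,-0.046,0.006,0.6],
    [0,0,-20,0.115,-0.067,0.01,0.6],
    [0,0,-26,0.15,-0.087,0.015,0.6],
    [0,0,-31,0.175,-0.102,0.018,0.6],
    [0,0,-35,0.188,-0.109,0.02,0.6],
    [0,0,-35,0.188,-0.109,0.02,0.6]
  ]
}}

```text
t: 14.05
ee_pos: [522.2, 237.9, 199.5]
eef_rot: [0.461, 0.887, -0.001, -0.001]
contact_force: [0.5, -1.2, -0.2]
width: 56.2
finger_force: 0.0
```

>>> {"op": "arm_command", "data": {
  "rows": [
    [0,0,0,0,0,0,0.6],
    [0,0,0,0,0,0,0.6],
    [0,0,0,0,0,0,0.6],
    [0,0,0,0,0,0,0.6],
    [0,0,0,0,0,0,0.6],
    [0,0,0,0,0,0,0.6],
    [0,0,0,0,0,0,0.6],
    [0,0,0,0,0,0,0.6]
  ]
}}

```text
t: 14.85
ee_pos: [524.0, 235.9, 201.0]
eef_rot: [0.462, 0.887, -0.0, -0.0]
contact_force: [-0.7, -0.2, 0.4]
width: 56.3
finger_force: 0.0
```

```bash
python3 - <<'E'
from h import *
plan((479.3,299.8,57),35)
im,d,c,T=look("wrist"); np.savez("w7.npz",im=im,d=d,T=T,**{k:c[k] for k in("fx","fy","cx","cy")})
P=cloud(d,c,T).reshape(-1,3); q=P[(np.hypot(P[:,0]-479,P[:,1]-300)<60)&(abs(P[:,2]-68)<5)]; print("depth cap",q.mean(0).round(1),np.ptp(q,0).round(1))
x,y=q.mean(0)[:2]; r=cap(im,c,T,x,y); print(r[:4])
for s in(25,40): print(body(im,c,T,x,y,((0,12),(165,180)),smin=s)[:3])
E
```

```text
t 14.85 tcp [524.  235.9 201. ] ydir 34.9 tilt_rv_deg [-0. -0.] shift [ 7.80e-02 -1.00e-04  1.44e-01] turn -0.1 j [-0.99  0.31  0.55  1.88 -0.19  1.01  0.26] F [-0.7 -0.2  0.4] M [-0.04  0.03  0.01] w 56.3 ff 0.0
depth cap [479.2 299.   66.7] [33.8 33.3  5.2]
(array([478.8, 298.7]), 33.3, np.float64(-46.65340518245629), np.int64(1215))
((np.float64(479.0), np.float64(298.8)), array([42.6, 42.4]), 40.4)
((np.float64(491.3), np.float64(283.4)), array([ 2.6, 39.4]), 40.6)
```

The red jar measures a 42.5 mm square at (479.0,298.8), yawed 40.5°, with the cap line at -46.7°. That leaves about 93° to tighten.

>>> {"op": "arm_command", "data": {
  "rows": [
    [0,0,0,0.01,0,0.005,0.6],
    [0,0,0,0.03,0,0.015,0.6],
    [0,0,0,0.053,-0.001,0.035,0.6],
    [0,0,0,0.07,-0.001,0.06,0.6],
    [0,0,0,0.077,-0.001,0.08,0.6],
    [0,0,0,0.0773,-0.001,0.092,0.6],
    [0,0,0,0.0773,-0.001,0.095,0.6],
    [0,0,0,0.0773,-0.001,0.095,0.6]
  ],
  "grip_force": 20
}}

```text
t: 15.7
ee_pos: [479.2, 298.2, 106.0]
eef_rot: [0.463, 0.887, -0.0, 0.0]
contact_force: [-0.9, -0.1, 0.6]
width: 56.5
finger_force: 0.0
```

>>> {"op": "arm_command", "data": {
  "rows": [
    [0,0,0,0,0,0.015,0.6],
    [0,0,0,0,0,0.03,0.6],
    [0,0,0,0,0,0.042,0.6],
    [0,0,0,0,0,0.048,0.6],
    [0,0,0,0,0,0.049,0.6],
    [0,0,0,0,0,0.049,0.6],
    [0,0,0,0,0,0.049,0.3],
    [0,0,0,0,0,0.049,0.3]
  ]
}}

```text
t: 16.5
ee_pos: [479.1, 299.0, 57.4]
eef_rot: [0.462, 0.887, 0.0, 0.0]
contact_force: [-0.0, -0.3, 0.1]
width: 43.4
finger_force: 0.0
```

>>> {"op": "arm_command", "data": {
  "rows": [
    [0,0,0,0,0,0,0.3],
    [0,0,0,0,0,0,0.3],
    [0,0,0,0,0,0,0.3],
    [0,0,0,0,0,0,0.3],
    [0,0,0,0,0,-0.005,0.3],
    [0,0,0,0,0,-0.015,0.3],
    [0,0,0,0,0,-0.04,0.3],
    [0,0,0,0,0,-0.07,0.3]
  ]
}}

```text
t: 17.3
ee_pos: [478.4, 298.1, 127.7]
eef_rot: [0.462, 0.887, -0.001, -0.0]
contact_force: [0.3, 0.9, -1.8]
width: 33.5
finger_force: 20.0
```

```bash
python3 -c "
from h import *
c,s=np.cos(np.radians(-9)),np.sin(np.radians(-9)); q=lambda a,b:(594.5+a*c-b*s,20.3+a*s+b*c)
print(q(-33,33),q(-33,-33)); plan((*q(-33,33),130),75)"
```

```text
(np.float64(567.068622106688), np.float64(58.056052585967166)) (np.float64(556.7439474140328), np.float64(-7.1313778933119245))
t 17.3 tcp [478.4 298.1 127.7] ydir 34.9 tilt_rv_deg [-0.11  0.03] shift [-0.2476 -0.0647 -0.0021] turn -40.1 j [-1.07  0.38  0.5   1.96 -0.24  0.86  0.16] F [ 0.3  0.9 -1.8] M [ 0.01 -0.02  0.01] w 33.5 ff 20.0
```

>>> {"op": "arm_command", "data": {
  "rows": [
    [0,0,-3,-0.015,-0.004,-0.015,0.3],
    [0,0,-9,-0.05,-0.013,-0.02,0.3],
    [0,0,-16,-0.09,-0.023,-0.022,0.3],
    [0,0,-23,-0.13,-0.034,-0.022,0.3],
    [0,0,-30,-0.17,-0.044,-0.022,0.3],
    [0,0,-36,-0.21,-0.055,-0.022,0.3],
    [0,0,-40,-0.24,-0.063,-0.022,0.3],
    [0,0,-40,-0.2475,-0.0647,-0.022,0.3]
  ]
}}

```text
t: 18.1
ee_pos: [568.3, 54.5, 149.9]
eef_rot: [0.132, 0.991, -0.0, 0.001]
contact_force: [0.8, -0.8, -1.1]
width: 33.5
finger_force: 20.0
```

>>> {"op": "arm_command", "data": {
  "rows": [
    [0,0,0,0,0,0,0.3],
    [0,0,0,0,0,0,0.3],
    [0,0,0,0,0,0,0.3],
    [0,0,0,0,0,0,0.3],
    [0,0,0,0,0,0,0.3],
    [0,0,0,0,0,0,0.3],
    [0,0,0,0,0,0,0.3],
    [0,0,0,0,0,0,0.3]
  ]
}}

```text
t: 18.9
ee_pos: [567.5, 58.9, 149.0]
eef_rot: [0.131, 0.991, -0.0, -0.0]
contact_force: [0.1, 1.0, -0.7]
width: 33.7
finger_force: 20.0
```

```bash
python3 - <<'E'
from h import *
plan((567.1,58.1,72.5),75)
im,d,c,T=look("top"); print(tray(im,c,T))
im,d,c,T=look("wrist"); np.savez("w8.npz",im=im,d=d,T=T,**{k:c[k] for k in("fx","fy","cx","cy")})
print(tray(im,c,T)); save("w8",cv2.resize(im,(480,300)))
E
```

```text
t 18.9 tcp [567.5  58.9 149. ] ydir 74.9 tilt_rv_deg [-0. -0.] shift [ 0.0002 -0.0008  0.0765] turn -0.1 j [-0.57  0.35  0.43  1.93 -0.19  0.9   1.27] F [ 0.1  1.  -0.7] M [-0.05  0.08 -0.01] w 33.7 ff 20.0
((585.8, -16.0), array([127.11133575,  49.82890701]), -9.6)
((592.2, 19.4), array([127.65034485, 124.54735565]), -9.7)
```

Tray yaw is confirmed at -9.7° and the pocket target stands. I'll lower the red jar and tighten it.

>>> {"op": "arm_command", "data": {
  "rows": [
    [0,0,0,0,-0.0006,0.012,0.3],
    [0,0,0,0,-0.0006,0.03,0.3],
    [0,0,0,0,-0.0006,0.048,0.3],
    [0,0,0,0,-0.0006,0.062,0.3],
    [0,0,0,0,-0.0006,0.071,0.3],
    [0,0,0,0,-0.0006,0.075,0.3],
    [0,0,0,0,-0.0006,0.0768,0.3],
    [0,0,0,0,-0.0006,0.0768,0.3]
  ]
}}

```text
t: 19.8
ee_pos: [567.6, 58.2, 72.4]
eef_rot: [0.131, 0.991, 0.0, 0.0]
contact_force: [0.8, 0.1, -1.6]
width: 33.7
finger_force: 20.0
```

```bash
python3 -c "
from h import *
plan((567.1,58.4,71.5),75)"
```

```text
t 19.8 tcp [567.6  58.2  72.4] ydir 74.9 tilt_rv_deg [0.01 0.02] shift [0.0005 0.0001 0.0009] turn -0.1 j [-0.53  0.46  0.39  1.98 -0.25  0.75  1.32] F [ 0.8  0.1 -1.6] M [-0.    0.01  0.01] w 33.7 ff 20.0
```

>>> {"op": "arm_command", "data": {
  "rows": [
    [0,0,4,0,0,0.001,0.3],
    [0,0,12,0,0,0.001,0.3],
    [0,0,20,0,0,0.001,0.3],
    [0,0,28,0,0,0.001,0.3],
    [0,0,36,0,0,0.001,0.3],
    [0,0,44,0,0,0.001,0.3],
    [0,0,52,0,0,0.001,0.3],
    [0,0,60,0,0,0.001,0.3]
  ],
  "grip_force": 8
}}

```text
t: 20.6
ee_pos: [567.7, 58.2, 71.9]
eef_rot: [0.612, 0.791, 0.0, 0.0]
contact_force: [-1.3, 0.4, -0.3]
width: 33.5
finger_force: 8.0
```

>>> {"op": "arm_command", "data": {
  "rows": [
    [0,0,6,0,0,0,0.3],
    [0,0,12,0,0,0,0.3],
    [0,0,18,0,0,0,0.3],
    [0,0,24,0,0,0,0.3],
    [0,0,30,0,0,0,0.3],
    [0,0,34,0,0,0,0.3],
    [0,0,38,0,0,0,0.3],
    [0,0,40,0,0,0,0.3]
  ]
}}

```text
t: 21.4
ee_pos: [567.7, 58.2, 71.7]
eef_rot: [0.844, 0.536, 0.0, 0.0]
contact_force: [-0.9, -2.8, 0.6]
width: 33.6
finger_force: 8.0
```

>>> {"op": "arm_command", "data": {
  "rows": [
    [0,0,1.5,0,0,0,0.3],
    [0,0,3,0,0,0,0.3],
    [0,0,4.5,0,0,0,0.3],
    [0,0,6,0,0,0,0.3],
    [0,0,6,0,0,0,0.3],
    [0,0,6,0,0,0,0.48],
    [0,0,6,0,0,0,0.48],
    [0,0,6,0,0,0,0.48]
  ]
}}

```text
t: 22.2
ee_pos: [567.2, 58.3, 71.0]
eef_rot: [0.871, 0.492, -0.0, -0.0]
contact_force: [0.1, 0.0, 0.5]
width: 44.7
finger_force: 0.0
```

>>> {"op": "arm_command", "data": {
  "rows": [
    [0,0,0,0,0,0,0.48],
    [0,0,0,0,0,-0.01,0.48],
    [0,0,0,0,0,-0.03,0.48],
    [0,0,0,0,0,-0.06,0.48],
    [0,0,0,0,0,-0.1,0.6],
    [0,0,0,-0.02,0,-0.13,0.6],
    [0,0,0,-0.05,0,-0.14,0.6],
    [0,0,0,-0.08,0,-0.14,0.6]
  ]
}}

```text
t: 23.0
ee_pos: [526.4, -11.2, 213.1]
eef_rot: [0.871, 0.492, 0.001, 0.0]
contact_force: [0.8, 0.1, -0.3]
width: 56.3
finger_force: 0.0
```

>>> {"op": "arm_command", "data": {
  "rows": [
    [0,0,0,-0.005,0,0,0.6],
    [0,0,0,-0.005,0,0,0.6],
    [0,0,0,-0.005,0,0,0.6],
    [0,0,0,-0.005,0,0,0.6],
    [0,0,0,-0.005,0,0,0.6],
    [0,0,0,-0.005,0,0,0.6],
    [0,0,0,-0.005,0,0,0.6],
    [0,0,0,-0.005,0,0,0.6]
  ]
}}

```text
t: 23.8
ee_pos: [523.5, -14.6, 211.1]
eef_rot: [0.871, 0.492, -0.0, 0.0]
contact_force: [-0.2, -0.3, 0.2]
width: 56.2
finger_force: 0.0
```

```bash
python3 - <<'E'
from h import *
plan((453.3,-285,200),5)
im,d,c,T=look("wrist"); np.savez("w9.npz",im=im,d=d,T=T,**{k:c[k] for k in("fx","fy","cx","cy")})
print(tray(im,c,T))
r=cap(im,c,T,567,58,82); print(r[:4]); 
for s in (25,40):print(body(im,c,T,567,58,((0,12),(165,180)),z=56,smin=s)[:3])
i2,d2,c2,T2=look("top"); P=cloud(d2,c2,T2).reshape(-1,3); q=P[(np.hypot(P[:,0]-453,P[:,1]+285)<60)&(abs(P[:,2]-68)<6)]; print("green",q.mean(0),np.ptp(q,0))
save("w9",np.hstack([rect(im,c,T,567,58,56,35,5),rect(im,c,T,632,48,56,35,5)]))
E
```

```text
t 23.8 tcp [523.5 -14.6 211.1] ydir -31.1 tilt_rv_deg [-0.    0.02] shift [-0.2679  0.0794  0.0112] turn -36.1 j [-1.01  0.33  1.13  1.99 -0.35  1.03 -0.26] F [-0.2 -0.3  0.2] M [-0.07  0.12  0.  ] w 56.2 ff 0.0
((593.5, 19.5), array([125.0670929 , 125.28701782]), -10.5)
(array([567.2,  57.8]), 33.1, np.float64(-111.13786219428819), np.int64(1632))
((567.1, 57.5), array([42.8, 42.4]), 67.4)Traceback (most recent call last):
  File "<stdin>", line 6, in <module>
  File "h.py", line 46, in body
    (cx,cy),wh,a=cv2.minAreaRect(np.vstack(k)); return (round(x+cx/5-45,1),round(y-cy/5+45,1)),np.array(wh).round(0)/5,round(-a%90,1),o
                                 ~~~~~~~~~^^^
    return _nx.concatenate(arrs, 0, dtype=dtype, casting=casting)
           ~~~~~~~~~~~~~~~^^^^^^^^^^^^^^^^^^^^^^^^^^^^^^^^^^^^^^^
ValueError: need at least one array to concatenate
```

The red jar is in and tight: its cap line at -111° matches its mark at -112.6°. Next is the green jar.

```bash
python3 - <<'E'
from h import *
plan((490,-354,200),28)
i2,d2,c2,T2=look("top"); P=cloud(d2,c2,T2).reshape(-1,3); q=P[(np.hypot(P[:,0]-453,P[:,1]+285)<60)&(abs(P[:,2]-68)<6)]; print("green",q.mean(0),np.ptp(q,0))
E
```

```text
t 23.85 tcp [523.5 -14.6 211.1] ydir -31.1 tilt_rv_deg [-0.    0.01] shift [-0.308   0.1465  0.0112] turn -59.1 j [-1.01  0.33  1.13  1.99 -0.35  1.03 -0.26] F [0.7 0.2 0.3] M [-0.09  0.1  -0.03] w 56.2 ff 0.0
green [ 453.7835541  -285.48804754   67.04952332] [32.319417   31.48880951 10.88575039]
```

>>> {"op": "arm_command", "data": {
  "rows": [
    [0,0,-6,-0.01,0.005,0,0.6],
    [0,0,-14,-0.03,0.015,0,0.6],
    [0,0,-22,-0.06,0.03,0,0.6],
    [0,0,-30,-0.09,0.045,0,0.6],
    [0,0,-38,-0.12,0.06,0,0.6],
    [0,0,-46,-0.15,0.075,0,0.6],
    [0,0,-53,-0.175,0.085,0,0.6],
    [0,0,-59,-0.19,0.09,0,0.6]
  ]
}}

```text
t: 24.7
ee_pos: [501.8, -226.3, 211.3]
eef_rot: [0.514, 0.858, -0.0, 0.0]
contact_force: [-0.6, 0.1, -0.2]
width: 56.6
finger_force: 0.0
```

```bash
python3 -c "
from h import *
plan((490,-354,200),28)"
```

```text
t 24.7 tcp [ 501.8 -226.3  211.3] ydir 28.1 tilt_rv_deg [-0.01  0.03] shift [-0.1071 -0.0706  0.0114] turn 0.1 j [-0.39  0.3   0.86  1.93 -0.27  1.03  1.07] F [-0.6  0.1 -0.2] M [-0.04  0.02 -0.04] w 56.6 ff 0.0
```

>>> {"op": "arm_command", "data": {
  "rows": [
    [0,0,0,-0.015,-0.01,0.002,0.6],
    [0,0,0,-0.04,-0.026,0.004,0.6],
    [0,0,0,-0.07,-0.046,0.007,0.6],
    [0,0,0,-0.095,-0.062,0.01,0.6],
    [0,0,0,-0.107,-0.0706,0.011,0.6],
    [0,0,0,-0.107,-0.0706,0.011,0.6],
    [0,0,0,-0.107,-0.0706,0.011,0.6],
    [0,0,0,-0.107,-0.0706,0.011,0.6]
  ]
}}

```text
t: 25.5
ee_pos: [490.7, -350.3, 200.1]
eef_rot: [0.515, 0.857, 0.0, -0.0]
contact_force: [-0.2, 0.7, -0.0]
width: 56.3
finger_force: 0.0
```

```bash
python3 - <<'E'
from h import *
plan((453.3,-285,57),28)
im,d,c,T=look("wrist"); np.savez("w10.npz",im=im,d=d,T=T,**{k:c[k] for k in("fx","fy","cx","cy")})
P=cloud(d,c,T).reshape(-1,3); q=P[(np.hypot(P[:,0]-453,P[:,1]+285)<60)&(abs(P[:,2]-68)<5)]; print("depth cap",q.mean(0).round(1),np.ptp(q,0).round(1))
x,y=q.mean(0)[:2]; print(cap(im,c,T,x,y)[:4])
for s in(15,25,40):
  try: print(body(im,c,T,x,y,((40,95),),smin=s)[:3])
  except Exception as e: print(s,"none")
save("w10",np.hstack([rect(im,c,T,x,y,42,40,5), np.pad(np.array(rect(im,c,T,x,y,42,40,5))[:0],((0,400),(0,0),(0,0)))]))
E
```

```text
t 25.5 tcp [ 490.7 -350.3  200.1] ydir 28.0 tilt_rv_deg [ 0.01 -0.02] shift [ 0.0752 -0.0024  0.1432] turn -0.0 j [-0.12  0.43  0.83  1.82 -0.36  1.05  1.34] F [-0.2  0.7 -0. ] M [-0.09  0.07  0.  ] w 56.3 ff 0.0
depth cap [ 455.3 -287.6   66.8] [33.9 33.3  5.6]
(array([ 454.8, -288. ]), 33.3, np.float64(-18.285750840779144), np.int64(1270))
((np.float64(454.9), np.float64(-287.5)), array([43.2, 43.8]), 18.6)
((np.float64(454.8), np.float64(-287.5)), array([42.6, 42.6]), 19.2)
40 none
```

View pics/w10.png

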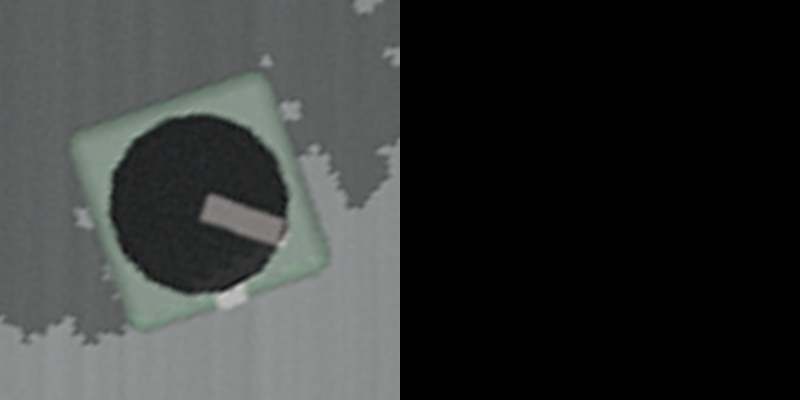

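Green crop: the mark is at the bottom, around (233,298) or about -71°. The cap line is at -18°, so about 53° is left. Before grasping I'll re-measure with the arm settled.

```bash
python3 - <<'E'
from h import *
im,d,c,T=look("wrist")
print(cap(im,c,T,455,-287)[:4]); print(body(im,c,T,455,-287,((40,95),),smin=25)[:3])
plan((454.8,-287.5,57),28)
E
```

```text
(array([ 454.9, -287.8]), 33.3, np.float64(-19.568295129069973), np.int64(1272))
((454.8, -287.5), array([42.6, 42.6]), 19.0)
t 25.6 tcp [ 490.8 -350.3  200.3] ydir 28.0 tilt_rv_deg [ 0.02 -0.01] shift [ 0.0723 -0.0023  0.1433] turn 0.0 j [-0.12  0.42  0.83  1.82 -0.36  1.05  1.34] F [-1.9 -0.6  0.8] M [-0.02  0.06  0.05] w 56.4 ff 0.0
```

>>> {"op": "arm_command", "data": {
  "rows": [
    [0,0,0,0.01,0,0.005,0.6],
    [0,0,0,0.03,-0.001,0.015,0.6],
    [0,0,0,0.05,-0.002,0.035,0.6],
    [0,0,0,0.065,-0.002,0.06,0.6],
    [0,0,0,0.072,-0.0023,0.08,0.6],
    [0,0,0,0.0723,-0.0023,0.092,0.6],
    [0,0,0,0.0723,-0.0023,0.095,0.6],
    [0,0,0,0.0723,-0.0023,0.095,0.6]
  ],
  "grip_force": 20
}}

```text
t: 26.4
ee_pos: [454.5, -288.9, 105.3]
eef_rot: [0.516, 0.857, -0.0, 0.0]
contact_force: [1.3, -0.8, 0.3]
width: 56.2
finger_force: 0.0
```

```bash
python3 -c "
from h import *
plan((454.8,-287.5,57),28)"
```

```text
t 26.4 tcp [ 454.5 -288.9  105.3] ydir 27.9 tilt_rv_deg [-0.02  0.01] shift [0.0011 0.0009 0.0483] turn -0.1 j [-0.17  0.44  0.78  2.05 -0.42  0.82  1.34] F [ 1.3 -0.8  0.3] M [-0.09  0.04  0.02] w 56.2 ff 0.0
```

>>> {"op": "arm_command", "data": {
  "rows": [
    [0,0,0,0.001,0.001,0.015,0.6],
    [0,0,0,0.001,0.001,0.03,0.6],
    [0,0,0,0.001,0.001,0.042,0.6],
    [0,0,0,0.001,0.001,0.047,0.6],
    [0,0,0,0.001,0.001,0.0482,0.6],
    [0,0,0,0.001,0.001,0.0482,0.6],
    [0,0,0,0.001,0.001,0.0482,0.3],
    [0,0,0,0.001,0.001,0.0482,0.3]
  ]
}}

```text
t: 27.2
ee_pos: [455.0, -287.3, 57.4]
eef_rot: [0.516, 0.857, 0.0, 0.0]
contact_force: [-0.3, -0.3, -0.2]
width: 44.3
finger_force: 0.0
```

>>> {"op": "arm_command", "data": {
  "rows": [
    [0,0,0,0,0,0,0.3],
    [0,0,0,0,0,0,0.3],
    [0,0,0,0,0,0,0.3],
    [0,0,0,0,0,0,0.3],
    [0,0,0,0,0,-0.005,0.3],
    [0,0,0,0,0,-0.02,0.3],
    [0,0,0,0,0,-0.05,0.3],
    [0,0,0,0,0,-0.09,0.3]
  ]
}}

```text
t: 28.0
ee_pos: [453.7, -287.1, 147.9]
eef_rot: [0.516, 0.857, -0.001, -0.001]
contact_force: [0.7, 0.4, -0.7]
width: 33.4
finger_force: 20.0
```

```bash
python3 -c "
from h import *
plan((555.1,-6.9,150),88.5)"
```

```text
t 28.0 tcp [ 453.7 -287.1  147.9] ydir 27.9 tilt_rv_deg [-0.13 -0.08] shift [ 0.2002  0.2207 -0.0023] turn -60.6 j [-0.23  0.37  0.83  2.02 -0.35  0.9   1.28] F [ 0.7  0.4 -0.7] M [-0.07 -0.04  0.07] w 33.4 ff 20.0
```

>>> {"op": "arm_command", "data": {
  "rows": [
    [0,0,-5,0.012,0.013,-0.003,0.3],
    [0,0,-13,0.04,0.044,-0.003,0.3],
    [0,0,-21,0.07,0.078,-0.003,0.3],
    [0,0,-29,0.102,0.112,-0.003,0.3],
    [0,0,-37,0.135,0.147,-0.003,0.3],
    [0,0,-45,0.165,0.18,-0.003,0.3],
    [0,0,-53,0.187,0.207,-0.003,0.3],
    [0,0,-60.6,0.2,0.2207,-0.003,0.3]
  ]
}}

```text
t: 28.8
ee_pos: [557.1, -4.0, 151.0]
eef_rot: [0.009, 1.0, 0.0, 0.0]
contact_force: [-0.0, -1.1, -1.5]
width: 33.4
finger_force: 20.0
```

>>> {"op": "arm_command", "data": {
  "rows": [
    [0,0,0,0,0,0,0.3],
    [0,0,0,0,0,0,0.3],
    [0,0,0,0,0,0,0.3],
    [0,0,0,0,0,0,0.3],
    [0,0,0,0,0,0,0.3],
    [0,0,0,0,0,0,0.3],
    [0,0,0,0,0,0,0.3],
    [0,0,0,0,0,0,0.3]
  ]
}}

```text
t: 29.6
ee_pos: [556.1, -7.3, 150.0]
eef_rot: [0.013, 1.0, -0.0, -0.0]
contact_force: [-0.3, 0.0, -0.6]
width: 33.5
finger_force: 20.0
```

```bash
python3 -c "
from h import *
plan((555.1,-6.9,72.4),88.5)
im,d,c,T=look('wrist'); print(tray(im,c,T)); print(body(im,c,T,555,-7,((40,95),),z=150-57+42,smin=25)[:3])"
```

```text
t 29.6 tcp [556.1  -7.3 150. ] ydir 88.5 tilt_rv_deg [-0.01 -0.01] shift [0.001  0.0004 0.0776] turn 0.0 j [-0.53  0.34  0.52  1.96 -0.21  0.89  1.65] F [-0.3  0.  -0.6] M [ 0.03 -0.02  0.  ] w 33.5 ff 20.0
((591.8, 19.4), array([127.89124298, 124.60940552]), -10.4)
((533.8, -4.2), array([18. , 40.6]), 79.1)
```

>>> {"op": "arm_command", "data": {
  "rows": [
    [0,0,0,0.001,0.0004,0.012,0.3],
    [0,0,0,0.001,0.0004,0.03,0.3],
    [0,0,0,0.001,0.0004,0.048,0.3],
    [0,0,0,0.001,0.0004,0.062,0.3],
    [0,0,0,0.001,0.0004,0.071,0.3],
    [0,0,0,0.001,0.0004,0.0755,0.3],
    [0,0,0,0.001,0.0004,0.0775,0.3],
    [0,0,0,0.001,0.0004,0.0775,0.3]
  ]
}}

```text
t: 30.45
ee_pos: [555.3, -6.8, 72.6]
eef_rot: [0.013, 1.0, 0.0, 0.0]
contact_force: [0.4, -0.1, -1.4]
width: 33.8
finger_force: 20.0
```

```bash
python3 -c "
from h import *
plan((555.1,-6.9,71.4),88.5)"
```

```text
t 30.45 tcp [555.3  -6.8  72.6] ydir 88.5 tilt_rv_deg [0.   0.01] shift [ 0.0002 -0.0001  0.0012] turn 0.0 j [-0.48  0.45  0.47  2.02 -0.29  0.74  1.71] F [ 0.4 -0.1 -1.4] M [ 0.05 -0.03 -0.01] w 33.8 ff 20.0
```

>>> {"op": "arm_command", "data": {
  "rows": [
    [0,0,4,0,0,0.001,0.3],
    [0,0,11,0,0,0.001,0.3],
    [0,0,18,0,0,0.001,0.3],
    [0,0,25,0,0,0.001,0.3],
    [0,0,32,0,0,0.001,0.3],
    [0,0,39,0,0,0.001,0.3],
    [0,0,46,0,0,0.001,0.3],
    [0,0,52,0,0,0.001,0.3]
  ],
  "grip_force": 8
}}

```text
t: 31.25
ee_pos: [555.4, -6.5, 72.1]
eef_rot: [0.452, 0.892, 0.0, 0.0]
contact_force: [-1.0, 0.6, -0.9]
width: 33.9
finger_force: 8.0
```

>>> {"op": "arm_command", "data": {
  "rows": [
    [0,0,3,0,0,0,0.3],
    [0,0,6,0,0,0,0.3],
    [0,0,9,0,0,0,0.3],
    [0,0,11,0,0,0,0.3],
    [0,0,13,0,0,0,0.3],
    [0,0,15,0,0,0,0.3],
    [0,0,16,0,0,0,0.3],
    [0,0,16,0,0,0,0.3]
  ]
}}

```text
t: 32.05
ee_pos: [555.4, -6.7, 71.7]
eef_rot: [0.57, 0.822, 0.0, 0.0]
contact_force: [-0.4, 1.3, 3.3]
width: 34.0
finger_force: 8.0
```

>>> {"op": "arm_command", "data": {
  "rows": [
    [0,0,0,0,0,0,0.48],
    [0,0,0,0,0,0,0.48],
    [0,0,0,0,0,0,0.48],
    [0,0,0,0,0,-0.01,0.48],
    [0,0,0,0,0,-0.035,0.48],
    [0,0,0,0,0,-0.07,0.48],
    [0,0,0,0,0,-0.1,0.5],
    [0,0,0,0,0,-0.14,0.5]
  ]
}}

```text
t: 32.85
ee_pos: [554.4, -7.0, 212.7]
eef_rot: [0.57, 0.822, -0.001, -0.0]
contact_force: [-0.2, 0.4, 0.1]
width: 46.7
finger_force: 0.0
```

```bash
python3 -c "
from h import *
plan((520,-40,210),28)"
```

```text
t 32.85 tcp [554.4  -7.  212.7] ydir 20.5 tilt_rv_deg [-0.08  0.  ] shift [-0.0188 -0.0438  0.0027] turn -7.5 j [-0.87  0.34  0.95  1.92 -0.32  1.04  0.58] F [-0.2  0.4  0.1] M [-0.03  0.03  0.03] w 46.7 ff 0.0
```

>>> {"op": "arm_command", "data": {
  "rows": [
    [0,0,0,-0.01,0.007,-0.005,0.5],
    [0,0,0,-0.03,0.02,-0.01,0.5],
    [0,0,0,-0.05,0.034,-0.01,0.5],
    [0,0,0,-0.063,0.042,-0.01,0.5],
    [0,0,0,-0.067,0.045,-0.01,0.5],
    [0,0,0,-0.067,0.045,-0.01,0.5],
    [0,0,0,-0.067,0.045,-0.01,0.5],
    [0,0,0,-0.067,0.045,-0.01,0.5]
  ]
}}

```text
t: 33.65
ee_pos: [620.3, -53.1, 221.5]
eef_rot: [0.57, 0.822, 0.0, -0.0]
contact_force: [-0.5, 0.2, 0.5]
width: 46.8
finger_force: 0.0
```

```bash
python3 - <<'E'
from h import *
im,d,c,T=look("wrist"); np.savez("w11.npz",im=im,d=d,T=T,**{k:c[k] for k in("fx","fy","cx","cy")})
(x,y),wh,a=tray(im,c,T); print((x,y),wh,a)
C,S=np.cos(np.radians(a)),np.sin(np.radians(a)); q=lambda u,v:(x+u*C-v*S,y+u*S+v*C)
for n,h,u,v in(("blue",((100,125),),33,33),("red",((0,12),(165,180)),-33,33),("green",((40,95),),-33,-33)):
    p=q(u,v); print(n,np.round(p,1),*cap(im,c,T,*p,82)[:3], *body(im,c,T,*p,h,z=56,smin=25)[:3])
i=(a-90)
print("fin",np.round(q(-124,0),1)); plan((*q(-124,0),110),a+90)
save("w11",cv2.resize(rect(im,c,T,x-10,y,56,85,4),(600,600)))
E
```

```text
(593.6, 19.5) [125.03430176 125.33442688] -10.5
blue [632.1  45.9] [632.2  46.5] 38.0 165.28417112550534 (np.float64(617.8), np.float64(35.9)) [76.2 76. ] 79.7
red [567.2  58. ] [565.3  59.9] 42.8 -98.62318667737462 (np.float64(568.8), np.float64(55.8)) [43.2 42.6] 67.8
green [555.1  -6.9] [556.1  -7.6] 36.1 -20.747777175129517 (np.float64(557.0), np.float64(-5.6)) [43.  43.8] 68.0
fin [471.7  42.1]
t 33.7 tcp [620.4 -53.1 221.5] ydir 20.6 tilt_rv_deg [ 0.   -0.03] shift [ 0.1413 -0.1058  0.1116] turn -58.9 j [-0.68  0.46  0.9   1.76 -0.4   1.12  0.71] F [-0.1 -0.2 -0.6] M [0.03 0.06 0.  ] w 46.9 ff 0.0
```

View pics/w11.png

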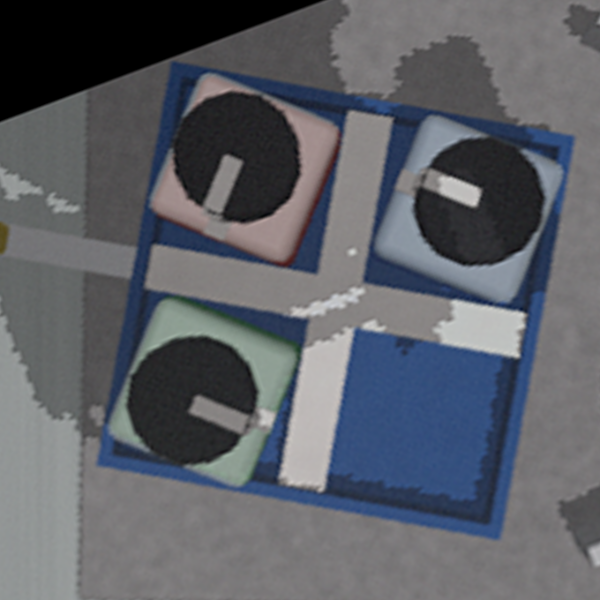

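The picture shows all three cap lines meeting their marks: red at (218,225), blue at (410,182) and green at (265,417). The tray is at (593.6,19.5), yawed -10.5°. Next I'll move over the fin.

>>> {"op": "arm_command", "data": {
  "rows": [
    [0,0,-4,0.01,-0.008,0,0.5],
    [0,0,-12,0.032,-0.024,0,0.5],
    [0,0,-20,0.056,-0.042,0.005,0.5],
    [0,0,-28,0.08,-0.06,0.02,0.5],
    [0,0,-36,0.105,-0.078,0.045,0.5],
    [0,0,-44,0.125,-0.094,0.075,0.5],
    [0,0,-52,0.137,-0.103,0.1,0.5],
    [0,0,-58.9,0.1413,-0.1058,0.111,0.5]
  ],
  "grip_force": 15
}}

```text
t: 34.5
ee_pos: [469.5, 42.8, 108.9]
eef_rot: [0.088, 0.996, 0.0, -0.001]
contact_force: [-1.0, -0.3, 0.6]
width: 46.7
finger_force: 0.0
```

>>> {"op": "arm_command", "data": {
  "rows": [
    [0,0,0,0,0,0,0.4],
    [0,0,0,0,0,0,0.4],
    [0,0,0,0,0,0,0.4],
    [0,0,0,0,0,0,0.4],
    [0,0,0,0,0,0,0.4],
    [0,0,0,0,0,0,0.4],
    [0,0,0,0,0,0,0.4],
    [0,0,0,0,0,0,0.4]
  ]
}}

```text
t: 35.3
ee_pos: [472.2, 41.5, 110.5]
eef_rot: [0.092, 0.996, -0.0, -0.0]
contact_force: [-0.5, 0.4, -0.0]
width: 37.7
finger_force: 0.0
```

```bash
python3 - <<'E'
from h import *
plan((471.7,42.1,55),79.5)
im,d,c,T=look("wrist"); P=cloud(d,c,T).reshape(-1,3); q=P[(np.hypot(P[:,0]-471,P[:,1]-42)<32)&(abs(P[:,2]-73)<5)]; print(q.mean(0).round(1),cv2.minAreaRect(q[:,:2].astype(np.float32)))
E
```

```text
t 35.3 tcp [472.2  41.5 110.5] ydir 79.4 tilt_rv_deg [-0. -0.] shift [0.0005 0.0005 0.0555] turn -0.1 j [-0.78  0.28  0.66  2.18 -0.25  0.76  1.42] F [-0.5  0.4 -0. ] M [0.05 0.03 0.01] w 37.7 ff 0.0
[470.   42.4  72.4] ((471.350341796875, 42.20475769042969), (10.014787673950195, 39.98628616333008), 79.25213623046875)
```

>>> {"op": "arm_command", "data": {
  "rows": [
    [0,0,0,0.0003,0.0005,0.015,0.4],
    [0,0,0,0.0003,0.0005,0.03,0.4],
    [0,0,0,0.0003,0.0005,0.044,0.4],
    [0,0,0,0.0003,0.0005,0.052,0.4],
    [0,0,0,0.0003,0.0005,0.055,0.4],
    [0,0,0,0.0003,0.0005,0.055,0.4],
    [0,0,0,0.0003,0.0005,0.055,0.05],
    [0,0,0,0.0003,0.0005,0.055,0.05]
  ],
  "grip_force": 35
}}

```text
t: 36.15
ee_pos: [472.3, 42.2, 56.0]
eef_rot: [0.092, 0.996, 0.0, 0.0]
contact_force: [1.3, -0.2, 0.5]
width: 24.9
finger_force: 0.0
```

>>> {"op": "arm_command", "data": {
  "rows": [
    [0,0,0,0,0,0,0.05],
    [0,0,0,0,0,0,0.05],
    [0,0,0,0,0,0,0.05],
    [0,0,0,0,0,0,0.05],
    [0,0,0,0,0,0,0.05],
    [0,0,0,0,0,0,0.05],
    [0,0,0,0,0,0,0.05],
    [0,0,0,0,0,0,0.05]
  ]
}}

```text
t: 36.95
ee_pos: [472.1, 42.2, 55.7]
eef_rot: [0.092, 0.996, 0.0, 0.0]
contact_force: [-1.3, 0.8, 5.8]
width: 9.7
finger_force: 35.0
```

```bash
python3 -c "
from h import *
plan((474.5,27.3,55.5),88.95)"
```

```text
t 36.95 tcp [472.1  42.2  55.7] ydir 79.4 tilt_rv_deg [0.02 0.01] shift [-0.0051 -0.0142  0.0002] turn -9.5 j [-0.71  0.38  0.59  2.21 -0.35  0.64  1.51] F [-1.3  0.8  5.8] M [ 0.09  0.35 -0.05] w 9.7 ff 35.0
```

>>> {"op": "arm_command", "data": {
  "rows": [
    [0,0,-1,-0.0005,-0.0015,0,0.05],
    [0,0,-2.5,-0.0013,-0.0037,0,0.05],
    [0,0,-4,-0.0021,-0.006,0,0.05],
    [0,0,-5.5,-0.003,-0.0083,0,0.05],
    [0,0,-7,-0.0037,-0.0105,0,0.05],
    [0,0,-8.5,-0.0046,-0.0127,0,0.05],
    [0,0,-9.5,-0.0051,-0.0142,0,0.05],
    [0,0,-9.5,-0.0051,-0.0142,0,0.05]
  ]
}}

```text
t: 37.75
ee_pos: [474.2, 27.1, 55.7]
eef_rot: [0.009, 1.0, 0.0, -0.0]
contact_force: [-3.9, -0.6, 8.7]
width: 9.9
finger_force: 35.0
```

```bash
python3 - <<'E'
from h import *
plan((474.5,27.3,55.5),88.95)
for n in("top","wrist"):
    im,d,c,T=look(n); np.savez("t_"+n+".npz",im=im,d=d,T=T,**{k:c[k] for k in("fx","fy","cx","cy")}); print(n,tray(im,c,T,598,25))
E
```

```text
t 37.75 tcp [474.2  27.1  55.7] ydir 88.9 tilt_rv_deg [ 0.02 -0.02] shift [-0.0003  0.0002  0.0002] turn -0.0 j [-0.65  0.37  0.54  2.21 -0.32  0.64  1.68] F [-3.9 -0.6  8.7] M [-0.05  0.74 -0.05] w 9.9 ff 35.0
top ((653.7, -10.8), array([ 9.6580677 , 50.30493927]), -1.1)
wrist ((528.0, 26.1), array([14.75, 11.5 ]), 0.0)
```

The tray is straight, with its front edge measuring -1.1° in the top view. I'll push it along the bay axis, which is tool -x, and relieve the downward load slightly.

>>> {"op": "arm_command", "data": {
  "rows": [
    [0,0,0,-0.003,0,-0.0005,0.05],
    [0,0,0,-0.008,0,-0.0007,0.05],
    [0,0,0,-0.014,0,-0.0007,0.05],
    [0,0,0,-0.021,0,-0.0007,0.05],
    [0,0,0,-0.028,0,-0.0007,0.05],
    [0,0,0,-0.035,0,-0.0007,0.05],
    [0,0,0,-0.04,0,-0.0007,0.05],
    [0,0,0,-0.043,0,-0.0007,0.05]
  ]
}}

```text
t: 38.65
ee_pos: [517.9, 26.3, 56.1]
eef_rot: [0.009, 1.0, -0.0, -0.0]
contact_force: [-1.7, 0.2, -2.9]
width: 9.9
finger_force: 35.0
```

```bash
python3 -c "
from h import *
plan((641.5,24.3,55.5),88.95)
im,d,c,T=look('side'); np.savez('s2.npz',im=im,d=d,T=T,**{k:c[k] for k in('fx','fy','cx','cy')})"
```

```text
t 38.65 tcp [517.9  26.3  56.1] ydir 88.9 tilt_rv_deg [-0.01 -0.  ] shift [-0.1237  0.0003  0.0006] turn -0.0 j [-0.61  0.43  0.53  2.11 -0.34  0.68  1.71] F [-1.7  0.2 -2.9] M [0.08 0.68 0.03] w 9.9 ff 35.0
```

>>> {"op": "arm_command", "data": {
  "rows": [
    [0,0,0,-0.004,0,0.0003,0.05],
    [0,0,0,-0.01,0,0.0003,0.05],
    [0,0,0,-0.017,0,0.0003,0.05],
    [0,0,0,-0.024,0,0.0003,0.05],
    [0,0,0,-0.031,0,0.0003,0.05],
    [0,0,0,-0.038,0,0.0003,0.05],
    [0,0,0,-0.044,0,0.0003,0.05],
    [0,0,0,-0.048,0,0.0003,0.05]
  ]
}}

```text
t: 39.5
ee_pos: [566.0, 25.4, 55.8]
eef_rot: [0.009, 1.0, -0.0, 0.0]
contact_force: [-2.8, -0.3, -2.2]
width: 9.9
finger_force: 35.0
```

```bash
python3 -c "
from h import *
plan((641.5,24.3,55.5),88.95)"
```

```text
t 39.5 tcp [566.   25.4  55.8] ydir 88.9 tilt_rv_deg [-0.01  0.  ] shift [-0.0756  0.0003  0.0003] turn -0.0 j [-0.56  0.5   0.52  2.01 -0.36  0.73  1.73] F [-2.8 -0.3 -2.2] M [ 0.05  0.71 -0.01] w 9.9 ff 35.0
```

>>> {"op": "arm_command", "data": {
  "rows": [
    [0,0,0,-0.004,0,0,0.05],
    [0,0,0,-0.01,0,0,0.05],
    [0,0,0,-0.018,0,0,0.05],
    [0,0,0,-0.026,0,0,0.05],
    [0,0,0,-0.034,0,0,0.05],
    [0,0,0,-0.042,0,0,0.05],
    [0,0,0,-0.05,0,0,0.05],
    [0,0,0,-0.055,0,0,0.05]
  ]
}}

```text
t: 40.3
ee_pos: [621.2, 24.4, 55.9]
eef_rot: [0.009, 1.0, -0.0, 0.0]
contact_force: [-2.7, -0.4, -1.4]
width: 9.3
finger_force: 35.0
```

>>> {"op": "arm_command", "data": {
  "rows": [
    [0,0,0,-0.003,0,0,0.05],
    [0,0,0,-0.006,0,0,0.05],
    [0,0,0,-0.009,0,0,0.05],
    [0,0,0,-0.012,0,0,0.05],
    [0,0,0,-0.014,0,0,0.05],
    [0,0,0,-0.016,0,0,0.05],
    [0,0,0,-0.017,0,0,0.05],
    [0,0,0,-0.017,0,0,0.05]
  ]
}}

```text
t: 41.1
ee_pos: [637.6, 24.1, 55.9]
eef_rot: [0.009, 1.0, -0.0, 0.0]
contact_force: [-0.7, -0.4, -2.6]
width: 9.9
finger_force: 35.0
```

```bash
python3 -c "
from h import *
plan((641.5,24.3,55.5),88.95)"
```

```text
t 41.1 tcp [637.6  24.1  55.9] ydir 88.9 tilt_rv_deg [-0.    0.02] shift [-0.0039  0.0002  0.0004] turn -0.0 j [-0.51  0.6   0.5   1.84 -0.39  0.8   1.75] F [-0.7 -0.4 -2.6] M [ 0.04  0.23 -0.05] w 9.9 ff 35.0
```

Tray x in the bay is about 63 mm. I'll creep forward until the stop shows in the force.

>>> {"op": "arm_command", "data": {
  "rows": [
    [0,0,0,-0.001,0,0,0.05],
    [0,0,0,-0.002,0,0,0.05],
    [0,0,0,-0.003,0,0,0.05],
    [0,0,0,-0.0035,0,0,0.05],
    [0,0,0,-0.004,0,0,0.05],
    [0,0,0,-0.0045,0,0,0.05],
    [0,0,0,-0.005,0,0,0.05],
    [0,0,0,-0.005,0,0,0.05]
  ]
}}

```text
t: 41.9
ee_pos: [641.1, 24.0, 55.8]
eef_rot: [0.009, 1.0, 0.0, -0.001]
contact_force: [-12.1, 0.7, 6.0]
width: 9.8
finger_force: 35.0
```

```bash
python3 -c "
from h import *
plan((641.5,24.3,55.5),88.95)"
```

```text
t 41.9 tcp [641.1  24.   55.8] ydir 88.9 tilt_rv_deg [ 0.01 -0.14] shift [-0.0004  0.0003  0.0003] turn -0.0 j [-0.5   0.6   0.5   1.83 -0.39  0.81  1.75] F [-12.1   0.7   6. ] M [ 0.14  2.43 -0.05] w 9.8 ff 35.0
```

-12 N at x=641 means the tray is at the stop, where it was predicted. I'll release, rise and check.

>>> {"op": "arm_command", "data": {
  "rows": [
    [0,0,0,0.001,0,0,0.05],
    [0,0,0,0.001,0,0,0.4],
    [0,0,0,0.001,0,0,0.4],
    [0,0,0,0.001,0,0,0.4],
    [0,0,0,0.001,0,0,0.4],
    [0,0,0,0.001,0,0,0.4],
    [0,0,0,0.001,0,-0.005,0.4],
    [0,0,0,0.001,0,-0.015,0.4]
  ]
}}

```text
t: 42.7
ee_pos: [640.9, 24.0, 70.9]
eef_rot: [0.009, 1.0, -0.0, -0.001]
contact_force: [0.0, -0.2, -0.3]
width: 37.7
finger_force: 0.0
```

>>> {"op": "arm_command", "data": {
  "rows": [
    [0,0,0,0,0,-0.02,0.4],
    [0,0,0,0,0,-0.05,0.4],
    [0,0,0,0,0,-0.08,0.4],
    [0,0,0,0.02,0,-0.11,0.4],
    [0,0,0,0.05,0,-0.14,0.4],
    [0,0,0,0.08,0,-0.15,0.4],
    [0,0,0,0.1,0,-0.15,0.4],
    [0,0,0,0.1,0,-0.15,0.4]
  ]
}}

```text
t: 43.5
ee_pos: [539.6, 25.9, 222.2]
eef_rot: [0.009, 1.0, 0.001, 0.0]
contact_force: [-0.4, 0.1, 0.1]
width: 37.8
finger_force: 0.0
```

```bash
python3 - <<'E'
from h import *
plan((641.5,24.3,200),88.95)
im,d,c,T=look("wrist"); P=cloud(d,c,T).reshape(-1,3); q=P[(np.hypot(P[:,0]-641,P[:,1]-24)<32)&(abs(P[:,2]-73)<5)]; print("fin",q.mean(0).round(1),cv2.minAreaRect(q[:,:2].astype(np.float32)))
a,_=eyes.read_camera("side"); b,_=eyes.read_camera("top"); save("end",np.vstack([cv2.resize(a,(480,300)),cv2.resize(b,(480,300))]))
E
```

```text
t 43.5 tcp [539.6  25.9 222.2] ydir 88.9 tilt_rv_deg [0.12 0.04] shift [-0.1019  0.0002  0.0223] turn -0.0 j [-0.71  0.23  0.64  1.93 -0.16  1.03  1.55] F [-0.4  0.1  0.1] M [ 0.02  0.01 -0.  ] w 37.8 ff 0.0
fin [639.2  24.8  72.4] ((639.9392700195312, 24.832916259765625), (9.150354385375977, 39.82415008544922), 88.80432891845703)
```

View pics/end.png

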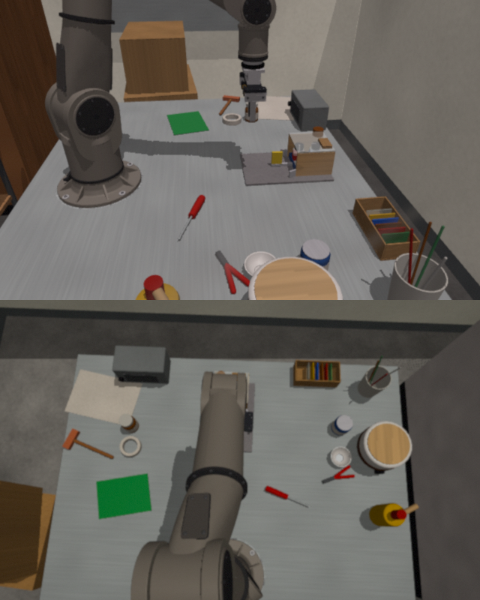

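The final view shows the tray in the bay with its fin at (277,158) in the side half. No jars are left on the bench, the bystanders haven't moved, and the arm is clear.

```bash
python3 -c "
from h import *
print(order.job_done())"
```

```text
the job is handed in; nothing more can be done
None
```

I put the three jars present (blue, red and green; no orange jar was found) upright in tray pockets with their caps tight, slid the tray home to the stop and released it, then handed the job in; no verdict came back.

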